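Prove the breaker and charge the finishing tub

TASK

Get the vibratory finishing tub ready for a run. First prove its earth-leakage breaker: press the test button so that the lever drops, then lift the lever back up until it stays. Then gather every handle blank that lies on the table into the loading pan with the ones already in it, tip the whole panful into the tub, and set the empty pan gently down flat on the table, leaving the other things on the table where they are and all the blanks in the tub.

Things in the scene. Friction and masses are not known exactly. Their poses are not given: they have to be found in the camera images.
- tub: Vibratory finishing tub, fixed, at the left or the right: square open-topped dark steel tub with black rubber rim, on springs over a grey motor base. 260 x 260 mm outside, opening 240 x 240 mm, rim 185 mm and inner floor 80 mm above the table. Origin under its middle at table height, x and y along its sides, z up.
- tub_mouth (a point): Middle of the tub's opening, at rim height.
- supply: Grey supply box, fixed, on the side where the tub is not: 160 deep (x) x 190 mm wide, its top sloping up from 35 mm high in front (-x) to 115 mm at the back (26.6 degrees). Origin under its middle at table height. Centred on the slope sits the breaker, a black block 135 (up the slope) x 150 x 22 mm thick, with the test button on its -y half and the lever on its +y half.
- button_top (a point): Middle of the top face of the white round test button, 26 mm dia., which stands 18 mm out of the breaker's face. This point's z axis is square to the sloping face, outwards; its x axis points up the slope; the button travels along -z.
- test_button (a joint): Travel of the test button, m: 0 out, 0.008 fully pressed. Sprung: it takes about 5 N and trips the breaker at about 5 mm.
- lever (a joint): Angle of the breaker's lever, rad: 0 = on (up, leaning up the slope by 0.40 rad from square to the face), 0.85 = tripped (dropped, leaning down the slope by 0.45 rad). Pressing the button fully makes it drop in about 0.3 s. It is over-centre (changes over at about 0.24) and stays at either end. Lifting it takes 1 to 2 N at the tip, pushed up the slope.
- lever_tip (a point): Middle of the free end of the lever, a white paddle 36 mm wide (across the slope), 13 mm thick, standing about 30 mm out of the breaker's face. Its hinge line runs across the slope, 70 mm from the tip along the paddle, hidden in the block. This point's y axis lies across the slope; z points along the paddle, outwards, and turns with the lever.
- pan: Loose loading pan, about 0.3 kg, aluminium sheet: floor 154 (x) x 186 mm (y), 3 mm thick; walls 45 mm high, 3 mm thick, at both sides and at the rear (+x); the front (-x) is open, a spout without lip. Inside 180 mm wide, 150 mm long. Wooden grip block at the rear. Origin at the underside below the middle of the inside. Blanks slide out once it is tilted some 40 degrees.
- pan_grip (a point): Middle of the top of the pan's wooden grip block, 18 mm thick (pan x) x 62 mm wide (pan y). Its top is 108 mm above the pan's underside and its centre 88 mm behind (+x of) the pan's origin; its upper 60 mm stand free above the walls.
- pan_lip (a point): Middle of the front edge of the pan's floor, at the open spout (75 mm in front, -x, of the origin).
- blank0: Chisel-handle blank, light wood: square body 60 x 30 x 30 mm with a round tenon 20 mm long, 20 mm dia. on one end, about 45 g. Origin at the middle of the square body (15 mm above what it lies on); x along it, towards the tenon. Starts in the pan.
- blank1: Chisel-handle blank, light wood: square body 60 x 30 x 30 mm with a round tenon 20 mm long, 20 mm dia. on one end, about 45 g. Origin at the middle of the square body (15 mm above what it lies on); x along it, towards the tenon. Starts in the pan.
- blank2: Chisel-handle blank, light wood: square body 60 x 30 x 30 mm with a round tenon 20 mm long, 20 mm dia. on one end, about 45 g. Origin at the middle of the square body (15 mm above what it lies on); x along it, towards the tenon. Starts lying on the table in front of the pan, or is absent (three to five of blank2 to blank6 are there).
- blank3: Chisel-handle blank, light wood: square body 60 x 30 x 30 mm with a round tenon 20 mm long, 20 mm dia. on one end, about 45 g. Origin at the middle of the square body (15 mm above what it lies on); x along it, towards the tenon. Starts lying on the table in front of the pan, or is absent (three to five of blank2 to blank6 are there).
- blank4: Chisel-handle blank, light wood: square body 60 x 30 x 30 mm with a round tenon 20 mm long, 20 mm dia. on one end, about 45 g. Origin at the middle of the square body (15 mm above what it lies on); x along it, towards the tenon. Starts lying on the table in front of the pan, or is absent (three to five of blank2 to blank6 are there).
- blank5: Chisel-handle blank, light wood: square body 60 x 30 x 30 mm with a round tenon 20 mm long, 20 mm dia. on one end, about 45 g. Origin at the middle of the square body (15 mm above what it lies on); x along it, towards the tenon. Starts lying on the table in front of the pan, or is absent (three to five of blank2 to blank6 are there).
- blank6: Chisel-handle blank, light wood: square body 60 x 30 x 30 mm with a round tenon 20 mm long, 20 mm dia. on one end, about 45 g. Origin at the middle of the square body (15 mm above what it lies on); x along it, towards the tenon. Starts lying on the table in front of the pan, or is absent (three to five of blank2 to blank6 are there).
- stone: Bystander: grey sharpening stone on a wooden base 150 x 50 x 28 mm.
- gouge: Bystander: carving gouge, wooden handle 100 mm and steel blade 90 mm, lying flat, 22 mm high.
- glue: Bystander: white glue bottle, 52 mm dia., 130 mm tall.
- mallet: Bystander: round wooden mallet standing on its head, 86 mm dia., 208 mm tall.
- flask: Bystander: green drinking flask, 68 mm dia., 200 mm tall.
- penpot: Bystander: wooden pen pot with pens, 90 mm dia., about 150 mm tall.
Not all that is in view belongs to the job. What is shaped like the blank5 but blue or orange is not meant. What is shaped like the blank1 but orange is not meant.

How it is judged:
By the outcome, as a careful person would: the job done as asked, in the order asked, and still so for the second after the job is handed in, with the robot touching nothing.
Of blank2, blank3, blank4, blank5, blank6 only 3 to 5 are there at a start; the rules pass over those that are not, and their reading is None.
At some moment in a run one of blank2, blank3, blank4, blank5, blank6 may be knocked a few centimetres aside while the robot is not near it.
It also fails if it takes over 210 s, if anything falls off the work surface, if the arm or the gripper's body presses on something with over 40 N, if the wrist force passes 120 N, or if a joint passes its speed limit or range.

ROBOT

A 6-joint arm with a two-finger parallel gripper is mounted at the origin on the work surface. World frame = base frame: x ahead of the robot, y to its left, z up, the work surface at z = 0. Lengths are in mm, angles in degrees, forces in N, time in s.
With the tool pointing down it reaches from about 300 to 850 mm from the base axis. Payload 4.2 kg.
Tool frame: the origin (TCP) lies on the centre line of the jaws, within the pads' length; the fingertips stand 14 mm ahead of it and the grasp point (between the pads) lies 5 mm behind it; z points along the fingers, y is the line along which they close (so a half turn about z gives the same grasp; the last joint's range is limited). The gripper opens to 91 mm and grips with 3 to 60 N. Pads are 32 mm wide; open, the fingers measure 118 mm over their backs; the gripper's body (76 mm by 178 mm) begins 60 mm behind the grasp point.
Start: joints at [-1.146, 18.312, 89.639, -0, 72.044, -1.146], TCP at [575.015, 0, 227.976] pointing down, gripper open.
Joint ranges: [-177.97, 177.97], [-48.28, 115.42], [12.27, 149.76], [-77.06, 257.06], [2.81, 150.46], [-146.56, 146.56]. Speed limits (degrees/s): [147.25, 147.25, 180, 180, 180, 180].

INTERFACE

Orientations are given as [roll, pitch, yaw] about the fixed x, y, z axes, in that order (R = Rz(yaw) Ry(pitch) Rx(roll)).
In Python, from workcell import * gives the robot as it stands. The module is installed in compiled form; this text tells all that it offers.
- The arm moves only by the shell command python3 -m crank 'ROWS' [FORCE]. ROWS is JSON, a list of rows, each an object of numbers: "grip": the finger opening in m, from 0 to 0.0912; "x", "y", "z": the shift along the tool's x, y, z in m; "yaw": the turn about the tool's z in rad. In form: [{"grip": .., "x": .., "y": .., "z": .., "yaw": ..}, ...]. A call has exactly 5 rows; each row is the pose to reach, as a shift and turn from the pose commanded when the call began, along the tool's axes at that moment; what a row does not reach only later rows make up. A row lasts 1/12 s, in which the tool goes at most 41.7 mm and 7.16 degrees, less where a joint would pass 70% of its speed; a pose out of reach is approached as far as the arm can. A call with a gripper value outside its range is refused whole. The fingers move at their own pace and stop on an object; FORCE is the grip in N (left out, the last holds). Time passes only in rows, so rows that repeat a pose let the fingers close, or fill a call up. It gives the time, the measured TCP pose, the force, the opening and the grip force at its end, in the units of the state.
- state(): the state, without advancing time (a new reading comes with each control period).
- grab_frame(name): name is "scene" or "side" or "wrist"; returns the picture (384x512x3 uint8, red, green, blue); there is no depth.
- camera_model(name): a dict with "intrinsics" (3x3 intrinsics, pixels), "R" (3x3) and "t" (3): a world point X has camera coordinates R X + t. Camera axes: x right, y down, z forward; pixel columns grow to the right and rows downward; lengths in mm; the calibration is good to about 2 mm. A picture is of the moment at which its call begins: read the wrist's pose just before it. camera_model takes no time and is no camera call; for the wrist camera it gives the pose at the moment of the call.
- job_done(): hands the job in; it is judged then, once.
The state is a dict: "time_s": time; "qpos": joint angles; "qvel": joint speeds; "effort": joint torques, N m; "ee_pos": TCP position; "ee_rot": TCP orientation; "force": force on the tool from outside, world axes, zero at the start; "torque": the same for the moment, N m; "gripper_width": finger opening in mm; "gripper_force": force on a finger pad.
Only numpy, scipy, OpenCV 4.12 (cv2) and the standard library are available. Lean on these libraries where they do the work, as an engineer would, in place of code of your own. Each camera call takes 0.05 s, during which the arm holds its last target. There are 200 camera calls.

## Working session

There is one attempt and no reset: what is moved stays moved. The work goes in short steps, Python scripts to look and compute and a shell command to move; the robot and the scene stay as the last step left them, time stands still between calls to the robot, and variables do not carry over. Pictures are saved under pics/ and viewed, at most 14 in all, crops included, and the job is handed in when it is done.

```bash
mkdir -p pics; python3 - <<'E'
from workcell import *
import cv2,numpy as np
for n in("scene","side"):
    f=grab_frame(n); cv2.imwrite(f"pics/{n}0.png",cv2.resize(f[:,:,::-1],(800,600),interpolation=cv2.INTER_CUBIC))
    m=camera_model(n);R=np.array(m["R"]);print(n,np.round(m["intrinsics"],1).tolist(),np.round(-R.T@np.array(m["t"])),np.round(R,2).tolist())
s=state();print(s["ee_pos"],s["ee_rot"],s["time_s"],s["gripper_width"],s["force"])
E
```

```text
scene [[434.1, 0.0, 261.5], [0.0, 434.1, 192.9], [0.0, 0.0, 1.0]] [1374.   74.  992.] [[-0.06, 1.0, -0.02], [0.71, 0.03, -0.71], [-0.71, -0.06, -0.71]]
side [[383.8, 0.0, 252.3], [0.0, 383.8, 192.7], [0.0, 0.0, 1.0]] [370. 726. 928.] [[-0.98, -0.2, -0.01], [-0.14, 0.72, -0.68], [0.14, -0.67, -0.73]]
[5.74575286e+02 1.23023616e-02 2.27217809e+02] [-1.79909441e+02 -6.24920432e-04  9.00014378e+01] 0.1 91.13036713885533 [-0.54097427 -0.17599643 -0.48113221]
```

View pics/scene0.png

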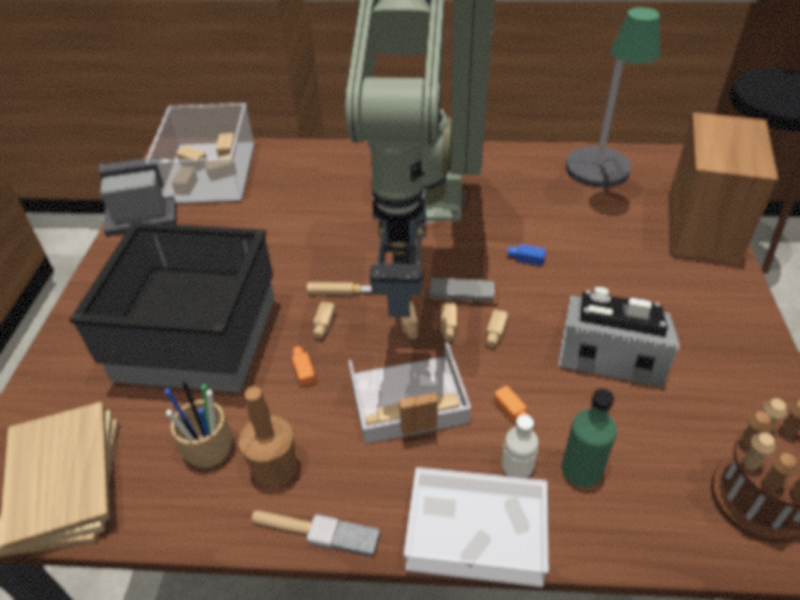

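View pics/side0.png

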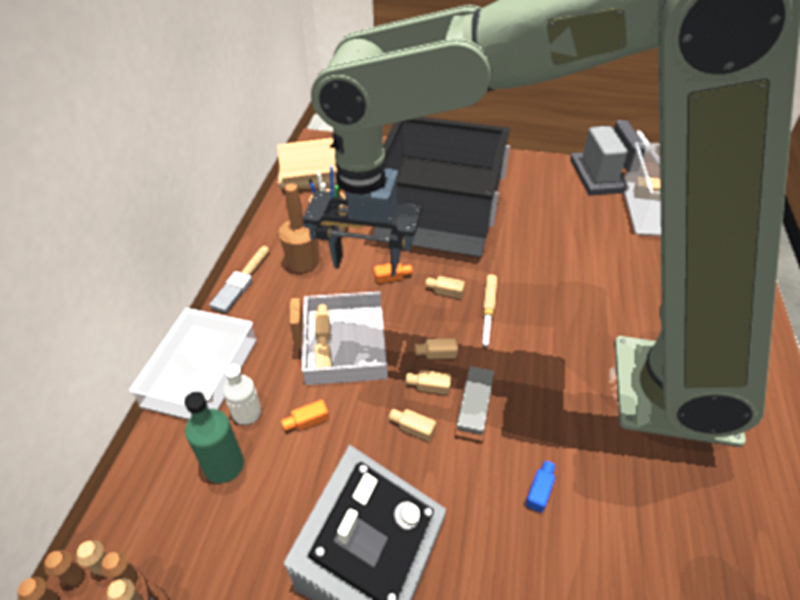

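```bash
cat > h.py <<'E'
from workcell import *
import cv2,numpy as np
Z=512/800
def ray(m,p):
    R=np.array(m["R"]);K=np.array(m["intrinsics"]);c=-R.T@np.array(m["t"])
    d=R.T@np.linalg.solve(K,np.array([p[0],p[1],1.]));return c,d/np.linalg.norm(d)
def plane(m,p,z):
    c,d=ray(m,p);return c+d*(z-c[2])/d[2]
def tri(*mp):
    A=np.zeros((3,3));b=np.zeros(3);rs=[ray(m,p) for m,p in mp]
    for c,d in rs:
        P=np.eye(3)-np.outer(d,d);A+=P;b+=P@c
    X=np.linalg.solve(A,b);e=[np.linalg.norm((np.eye(3)-np.outer(d,d))@(X-c)) for c,d in rs]
    return np.round(X,1),round(max(e),1)
def proj(m,X):
    q=np.array(m["intrinsics"])@(np.array(m["R"])@np.array(X)+np.array(m["t"]));return q[:2]/q[2]
E
python3 - <<'E'
from h import *
a,b=camera_model("scene"),camera_model("side")
S=lambda p:(p[0]*Z,p[1]*Z)
T={"b1":((323,320),(445,287)),"b2":((408,322),(436,349)),"b3":((449,322),(430,382)),"b4":((496,327),(413,425)),"grip":((419,398),(294,302)),"btn":((600,295),(407,515)),"lev":((640,305),(347,525)),"lev_b":((640,305),(365,488))}
for k,(p,q) in T.items(): print(k,tri((a,S(p)),(b,S(q))))
for p in((85,317),(235,332),(265,235),(130,228)):print("tubrim",plane(a,S(p),185).round())
for p in((352,362),(450,346),(470,400),(365,432)):print("pan",plane(a,S(p),45).round())
F=[cv2.resize(grab_frame("scene")[:,:,::-1][175:255,345:445],(600,480),interpolation=cv2.INTER_CUBIC)]
cv2.imwrite("pics/c1.png",F[0])
g=grab_frame("side")[:,:,::-1][275:384,175:295]
cv2.imwrite("pics/c2.png",cv2.resize(g,(600,545),interpolation=cv2.INTER_CUBIC))
E
```

```text
b1 (array([ 451.9, -171.3,   11.9]), np.float64(0.9))
b2 (array([446. ,  -2.3,   8.4]), np.float64(0.4))
b3 (array([445.1,  79.1,  10.9]), np.float64(0.6))
b4 (array([458.5, 173.4,  12.1]), np.float64(1.9))
grip (array([712.6,  30.3, 119. ]), np.float64(4.8))
btn (array([433.8, 365.4,  83.6]), np.float64(1.4))
lev (array([507.1, 416. , 132.7]), np.float64(0.9))
lev_b (array([505.6, 391.4, 152.1]), np.float64(24.2))
tubrim [ 623. -529.  185.]
tubrim [ 646. -268.  185.]
tubrim [ 398. -271.  185.]
tubrim [ 386. -536.  185.]
pan [585. -95.  45.]
pan [539.  82.  45.]
pan [661. 119.  45.]
pan [735. -56.  45.]
```

View pics/c2.png

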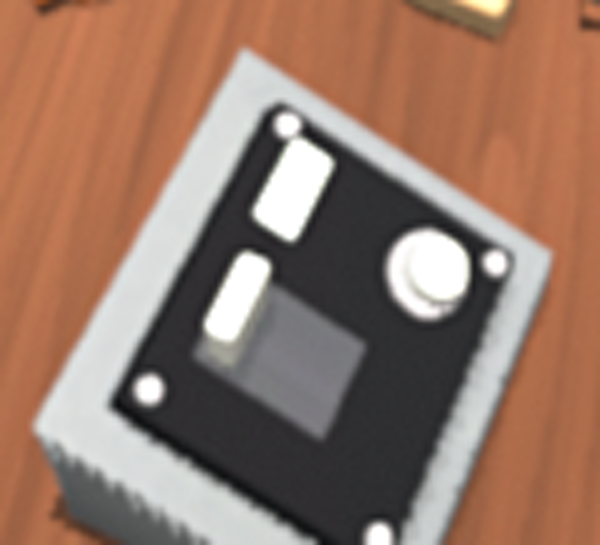

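The side crop shows the button top at (440,268), the lever paddle at (238,297), standing in its on position, a flat white label at (293,188), and four screws at the block's corners.

View pics/c1.png

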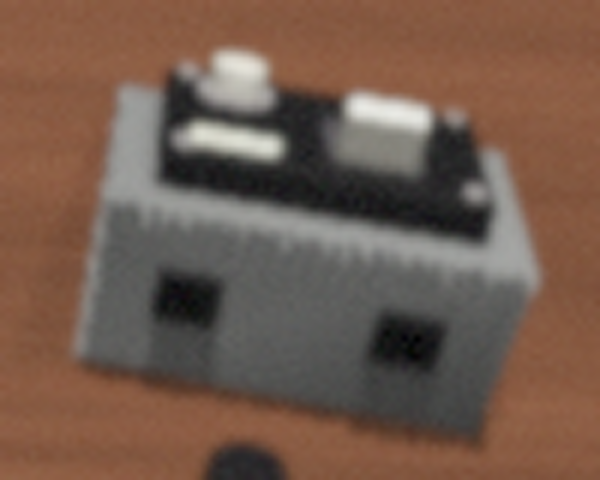

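```bash
python3 - <<'E'
from h import *
from scipy.optimize import least_squares
a,b=camera_model("scene"),camera_model("side")
A=lambda p:np.array((345+p[0]/6,175+p[1]/6)); B=lambda p:np.array((175+p[0]/5,275+p[1]/5))
bt,lt=tri((a,A((240,62))),(b,B((440,268)))),tri((a,A((387,103))),(b,B((242,293))))
print("btn",bt,"lev",lt)
obs=[(a,A((75,358)),(80,-95,0)),(a,A((478,440)),(80,95,0)),(a,A((103,207)),(80,-95,115)),(a,A((540,285)),(80,95,115)),(a,A((120,88)),(-80,-95,35)),(a,A((500,150)),(-80,95,35)),
(b,B((245,48)),(80,-95,115)),(b,B((38,425)),(80,95,115)),(b,B((553,250)),(-80,-95,35))]
def W(q,X):
    c,s=np.cos(q[2]),np.sin(q[2]);return np.array([c*X[0]-s*X[1]+q[0],s*X[0]+c*X[1]+q[1],X[2]])
f=lambda q:np.concatenate([proj(m,W(q,X))-p for m,p,X in obs])
r=least_squares(f,[450,400,0]);q=r.x;print(q[:2].round(1),np.degrees(q[2]).round(1),np.abs(r.fun).max().round(2))
c,s=np.cos(q[2]),np.sin(q[2])
al=np.arctan(.5)
for n,(P,_) in(("btn",bt),("lev",lt)):
    d=P-[q[0],q[1],0];l=np.array([c*d[0]+s*d[1],-s*d[0]+c*d[1],d[2]-75])
    print(n,"up",(l[0]*np.cos(al)+l[2]*np.sin(al)).round(1),"y",l[1].round(1),"out",(-l[0]*np.sin(al)+l[2]*np.cos(al)).round(1))
E
```

```text
btn (array([428.3, 366.9,  93.2]), np.float64(0.7)) lev (array([504.2, 414.2, 141.7]), np.float64(0.7))
[482.8 397.6] -12.6 2.31
btn up -33.5 y -41.8 out 37.1
lev up 45.3 y 20.8 out 51.9
```

```bash
python3 -m crank '[{"grip":0,"x":0.04,"y":-0.012},{"grip":0,"x":0.08,"y":-0.03},{"grip":0,"x":0.12,"y":-0.045},{"grip":0,"x":0.155,"y":-0.06},{"grip":0,"x":0.185,"y":-0.077}]' 10
python3 -m crank '[{"grip":0,"x":0.035,"y":-0.015,"yaw":0.11},{"grip":0,"x":0.07,"y":-0.03,"yaw":0.22},{"grip":0,"x":0.11,"y":-0.045,"yaw":0.22},{"grip":0,"x":0.15,"y":-0.06,"yaw":0.22},{"grip":0,"x":0.184,"y":-0.077,"yaw":0.22}]'
```

```text
validation failed for argument at $[0]...
validation failed for argument at $[0]...
```

```bash
python3 -m crank '[{"grip":0,"x":0.04,"y":-0.012,"z":0,"yaw":0},{"grip":0,"x":0.08,"y":-0.03,"z":0,"yaw":0},{"grip":0,"x":0.12,"y":-0.045,"z":0,"yaw":0},{"grip":0,"x":0.155,"y":-0.06,"z":0,"yaw":0},{"grip":0,"x":0.185,"y":-0.077,"z":0,"yaw":0}]' 10
python3 -m crank '[{"grip":0,"x":0.035,"y":-0.015,"z":0,"yaw":0.11},{"grip":0,"x":0.07,"y":-0.03,"z":0,"yaw":0.22},{"grip":0,"x":0.11,"y":-0.045,"z":0,"yaw":0.22},{"grip":0,"x":0.15,"y":-0.06,"z":0,"yaw":0.22},{"grip":0,"x":0.184,"y":-0.077,"z":0,"yaw":0.22}]'
```

```text
time_s: 0.62
ee_pos: [497.1, 187.3, 227.8]
ee_rot: [-180.0, -0.0, 90.0]
force: [0.1, -0.5, -0.1]
gripper_width: 60.8
gripper_force: 0.0
time_s: 1.03
ee_pos: [420.2, 371.0, 227.9]
ee_rot: [180.0, -0.0, 77.4]
force: [0.3, -0.1, -0.1]
gripper_width: 27.5
gripper_force: 0.0
```

```bash
python3 -m crank '[{"grip":0,"x":0,"y":0,"z":0.03,"yaw":0},{"grip":0,"x":0,"y":0,"z":0.065,"yaw":0},{"grip":0,"x":0,"y":0,"z":0.1,"yaw":0},{"grip":0,"x":0,"y":0,"z":0.108,"yaw":0},{"grip":0,"x":0,"y":0,"z":0.112,"yaw":0}]' 
python3 -m crank '[{"grip":0,"x":0,"y":0,"z":0.002,"yaw":0},{"grip":0,"x":0,"y":0,"z":0.004,"yaw":0},{"grip":0,"x":0,"y":0,"z":0.006,"yaw":0},{"grip":0,"x":0,"y":0,"z":0.007,"yaw":0},{"grip":0,"x":0,"y":0,"z":0.007,"yaw":0}]'
python3 -m crank '[{"grip":0,"x":0,"y":0,"z":0.001,"yaw":0},{"grip":0,"x":0,"y":0,"z":0.002,"yaw":0},{"grip":0,"x":0,"y":0,"z":0.003,"yaw":0},{"grip":0,"x":0,"y":0,"z":0.004,"yaw":0},{"grip":0,"x":0,"y":0,"z":0.004,"yaw":0}]'
```

```text
time_s: 1.45
ee_pos: [419.9, 368.1, 114.0]
ee_rot: [-179.8, 0.2, 77.4]
force: [0.4, 0.5, 0.8]
gripper_width: 0.8
gripper_force: 0.0
time_s: 1.87
ee_pos: [421.8, 369.5, 110.1]
ee_rot: [179.9, -0.1, 77.4]
force: [-0.3, 0.8, 2.0]
gripper_width: 0.4
gripper_force: 0.6
time_s: 2.28
ee_pos: [421.2, 369.3, 105.2]
ee_rot: [180.0, -0.0, 77.4]
force: [-1.1, 1.0, 2.1]
gripper_width: 0.5
gripper_force: 1.0
```

```bash
python3 -m crank '[{"grip":0,"x":0,"y":0,"z":0.001,"yaw":0},{"grip":0,"x":0,"y":0,"z":0.002,"yaw":0},{"grip":0,"x":0,"y":0,"z":0.003,"yaw":0},{"grip":0,"x":0,"y":0,"z":0.003,"yaw":0},{"grip":0,"x":0,"y":0,"z":0.003,"yaw":0}]' 
python3 -m crank '[{"grip":0,"x":0,"y":0,"z":0.001,"yaw":0},{"grip":0,"x":0,"y":0,"z":0.002,"yaw":0},{"grip":0,"x":0,"y":0,"z":0.003,"yaw":0},{"grip":0,"x":0,"y":0,"z":0.003,"yaw":0},{"grip":0,"x":0,"y":0,"z":0.003,"yaw":0}]'
python3 - <<'E'
from h import *
g=grab_frame("side")[:,:,::-1][275:384,175:295]
f=grab_frame("scene")[:,:,::-1][175:255,345:445]
cv2.imwrite("pics/c3.png",np.hstack([cv2.resize(g,(396,360),interpolation=3),cv2.resize(f,(400,360),interpolation=3)]))
E
```

```text
time_s: 2.7
ee_pos: [420.9, 369.0, 101.9]
ee_rot: [-180.0, 0.0, 77.4]
force: [0.5, 0.1, 3.1]
gripper_width: 0.4
gripper_force: 1.2
time_s: 3.12
ee_pos: [421.1, 369.0, 101.2]
ee_rot: [180.0, -0.1, 77.4]
force: [-2.9, -2.5, 17.5]
gripper_width: 0.7
gripper_force: 8.0
```

View pics/c3.png

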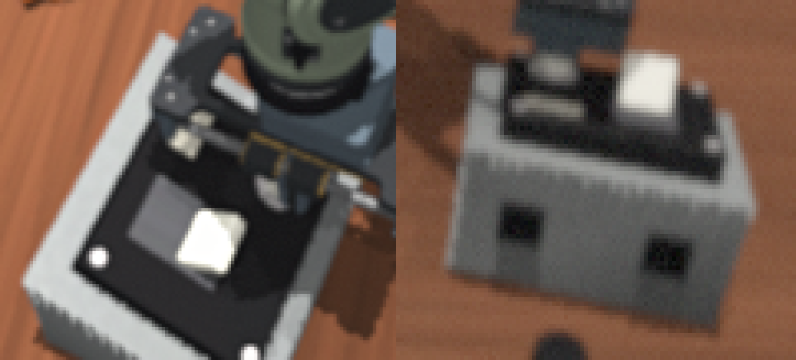

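Button bottomed (17.5 N); the lever has dropped (side crop at (212,240), scene crop at (651,85)). Back off and compare with the predicted dropped tip.

```bash
python3 -m crank '[{"grip":0,"x":0,"y":0,"z":-0.01,"yaw":0},{"grip":0,"x":0,"y":0,"z":-0.03,"yaw":0},{"grip":0,"x":0,"y":-0.02,"z":-0.05,"yaw":0},{"grip":0,"x":0,"y":-0.04,"z":-0.05,"yaw":0},{"grip":0,"x":0,"y":-0.05,"z":-0.05,"yaw":0}]' 
python3 - <<'E'
from h import *
a,b=camera_model("scene"),camera_model("side")
print(tri((a,(408.6,189)),(b,(243,352))))
for P in((455,425,114.6),(504.2,414.2,141.7)):print(proj(a,P).round(1),proj(b,P).round(1))
E
```

```text
time_s: 3.63
ee_pos: [370.7, 379.9, 149.5]
ee_rot: [-180.0, -0.0, 77.4]
force: [0.6, -0.1, -0.1]
gripper_width: 0.5
gripper_force: 0.0
(array([458.4, 429.1, 107.9]), np.float64(3.0))
[408.4 187.1] [245.9 348. ]
[409.7 192.3] [223.6 333.3]
```

```bash
python3 -m crank '[{"grip":0,"x":0.03,"y":0,"z":0,"yaw":0},{"grip":0,"x":0.063,"y":0.01,"z":0.005,"yaw":0},{"grip":0,"x":0.063,"y":0.03,"z":0.02,"yaw":0},{"grip":0,"x":0.063,"y":0.042,"z":0.033,"yaw":0},{"grip":0,"x":0.063,"y":0.042,"z":0.033,"yaw":0}]' 
python3 -m crank '[{"grip":0,"x":0,"y":0.007,"z":-0.003,"yaw":0},{"grip":0,"x":0,"y":0.014,"z":-0.007,"yaw":0},{"grip":0,"x":0,"y":0.021,"z":-0.01,"yaw":0},{"grip":0,"x":0,"y":0.028,"z":-0.014,"yaw":0},{"grip":0,"x":0,"y":0.034,"z":-0.017,"yaw":0}]'
python3 -m crank '[{"grip":0,"x":0,"y":0.006,"z":-0.003,"yaw":0},{"grip":0,"x":0,"y":0.012,"z":-0.006,"yaw":0},{"grip":0,"x":0,"y":0.018,"z":-0.009,"yaw":0},{"grip":0,"x":0,"y":0.022,"z":-0.011,"yaw":0},{"grip":0,"x":0,"y":0.024,"z":-0.012,"yaw":0}]'
```

```text
time_s: 4.05
ee_pos: [426.9, 429.7, 111.6]
ee_rot: [-179.8, 0.4, 77.3]
force: [1.1, 0.3, -0.3]
gripper_width: 0.6
gripper_force: 0.0
time_s: 4.47
ee_pos: [454.8, 425.7, 135.9]
ee_rot: [-179.3, -0.0, 77.2]
force: [-21.4, 3.1, 19.3]
gripper_width: 0.8
gripper_force: 14.4
time_s: 4.88
ee_pos: [481.3, 420.0, 153.7]
ee_rot: [-179.9, -0.2, 77.4]
force: [-13.5, -5.6, 32.2]
gripper_width: 0.5
gripper_force: 17.0
```

```bash
python3 - <<'E'
from h import *
g=grab_frame("side")[:,:,::-1][275:384,175:295]
f=grab_frame("scene")[:,:,::-1][175:255,345:445]
cv2.imwrite("pics/c4.png",np.hstack([cv2.resize(g,(396,360),interpolation=3),cv2.resize(f,(400,360),interpolation=3)]))
s=state();print(s["ee_pos"],s["force"],s["time_s"])
E
```

```text
[482.23549056 419.77243659 153.97190508] [-13.34939316  -5.58624939  32.85583275] 4.9833
```

View pics/c4.png

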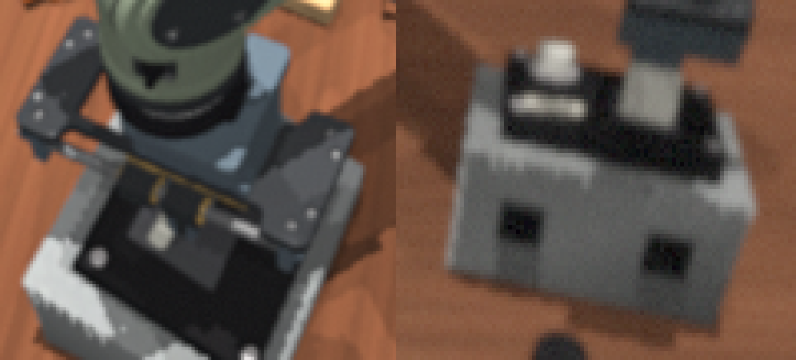

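```bash
python3 -m crank '[{"grip":0,"x":0,"y":0,"z":-0.01,"yaw":0},{"grip":0,"x":0,"y":-0.01,"z":-0.025,"yaw":0},{"grip":0,"x":0,"y":-0.04,"z":-0.03,"yaw":0},{"grip":0,"x":0,"y":-0.08,"z":-0.03,"yaw":0},{"grip":0,"x":-0.0,"y":-0.11,"z":-0.03,"yaw":0}]' 
cat > lev.py <<'E'
from h import *
g=grab_frame("side")
for p in((224,334),(246,348),(240,348)):print(p,g[p[1]-3:p[1]+4,p[0]-3:p[0]+4].mean().round())
E
python3 lev.py
```

```text
time_s: 5.4
ee_pos: [374.9, 443.7, 176.9]
ee_rot: [180.0, -0.2, 77.3]
force: [-0.2, 0.2, -0.1]
gripper_width: 0.1
gripper_force: 0.0
(224, 334) 225.0
(246, 348) 44.0
(240, 348) 70.0
```

The lever reads bright at its "on" position and dark at the tripped one: breaker re-set. Next, above the blanks.

```bash
python3 -m crank '[{"grip":0.05,"x":-0.02,"y":0.01,"z":-0.03,"yaw":0},{"grip":0.09,"x":-0.05,"y":0.025,"z":-0.05,"yaw":0},{"grip":0.09,"x":-0.085,"y":0.04,"z":-0.065,"yaw":0},{"grip":0.09,"x":-0.12,"y":0.055,"z":-0.08,"yaw":0},{"grip":0.09,"x":-0.155,"y":0.07,"z":-0.09,"yaw":0}]' 20
python3 -m crank '[{"grip":0.09,"x":-0.035,"y":0.015,"z":-0.01,"yaw":0},{"grip":0.09,"x":-0.07,"y":0.03,"z":-0.02,"yaw":0},{"grip":0.09,"x":-0.105,"y":0.045,"z":-0.03,"yaw":0},{"grip":0.09,"x":-0.14,"y":0.06,"z":-0.04,"yaw":0},{"grip":0.09,"x":-0.175,"y":0.075,"z":-0.05,"yaw":0}]'
python3 -m crank '[{"grip":0.09,"x":-0.03,"y":0.015,"z":0,"yaw":0.12},{"grip":0.09,"x":-0.06,"y":0.03,"z":-0.01,"yaw":0.24},{"grip":0.09,"x":-0.083,"y":0.045,"z":-0.01,"yaw":0.36},{"grip":0.09,"x":-0.083,"y":0.045,"z":-0.01,"yaw":0.48},{"grip":0.09,"x":-0.083,"y":0.045,"z":-0.01,"yaw":0.6}]'
python3 -m crank '[{"grip":0.09,"x":0,"y":0,"z":0,"yaw":0.12},{"grip":0.09,"x":0,"y":0,"z":0,"yaw":0.24},{"grip":0.09,"x":0,"y":0,"z":0,"yaw":0.36},{"grip":0.09,"x":0,"y":0,"z":0,"yaw":0.48},{"grip":0.09,"x":0,"y":0,"z":0,"yaw":0.6}]'
python3 -m crank '[{"grip":0.09,"x":0,"y":0,"z":0,"yaw":0.12},{"grip":0.09,"x":0,"y":0,"z":0,"yaw":0.15},{"grip":0.09,"x":0,"y":0,"z":0,"yaw":0.15},{"grip":0.09,"x":0,"y":0,"z":0,"yaw":0.15},{"grip":0.09,"x":0,"y":0,"z":0,"yaw":0.15}]'
python3 - <<'E'
from h import *
print(state()["qpos"])
m=camera_model("wrist");f=grab_frame("wrist")
cv2.imwrite("pics/w0.png",cv2.resize(f[:,:,::-1],(800,600),interpolation=3))
R=np.array(m["R"]);print(np.round(m["intrinsics"],1).tolist(),np.round(-R.T@np.array(m["t"])),R.round(2).tolist())
for p in((0,0),(511,0),(0,383),(511,383)):print(p,plane(m,p,0).round())
E
```

```text
time_s: 5.87
ee_pos: [411.4, 275.6, 267.8]
ee_rot: [179.8, -0.2, 77.4]
force: [0.7, 0.6, 0.2]
gripper_width: 31.0
gripper_force: 0.0
time_s: 6.28
ee_pos: [445.6, 87.7, 316.9]
ee_rot: [179.8, -0.1, 77.4]
force: [1.4, -0.8, -0.1]
gripper_width: 63.9
gripper_force: 0.0
time_s: 6.7
ee_pos: [471.8, -3.0, 326.2]
ee_rot: [179.9, -0.1, 42.5]
force: [0.0, 0.3, -0.2]
gripper_width: 89.9
gripper_force: 0.0
time_s: 7.12
ee_pos: [471.4, -1.4, 326.2]
ee_rot: [180.0, -0.1, 8.3]
force: [-0.1, -0.7, 0.1]
gripper_width: 89.8
gripper_force: 0.0
time_s: 7.53
ee_pos: [471.4, -1.1, 325.5]
ee_rot: [180.0, -0.1, 0.1]
force: [1.1, 0.9, -0.3]
gripper_width: 90.0
gripper_force: 0.0
[-1.53505470e+00  5.94069829e+00  9.18802956e+01 -2.18123773e-03
  8.21152267e+01  8.83813476e+01]
[[319.5, 0.0, 253.0], [0.0, 319.5, 191.4], [0.0, 0.0, 1.0]] [550.  -2. 483.] [[0.0, -1.0, 0.0], [-0.96, -0.0, 0.27], [-0.27, -0.0, -0.96]]
(0, 0) [679. 337.   0.]
(511, 0) [ 680. -349.    0.]
(0, 383) [ 35. 477.   0.]
(511, 383) [  34. -493.    0.]
```

View pics/w0.png

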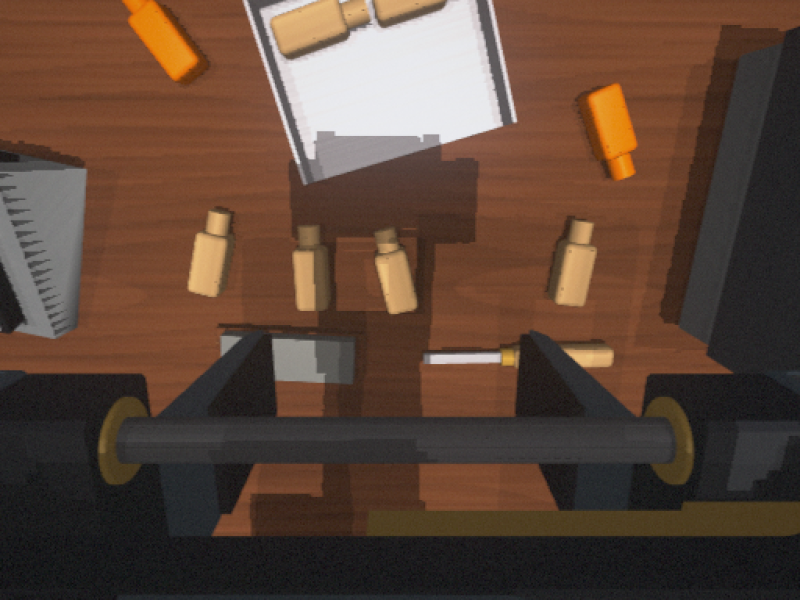

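The wrist view shows four natural-wood blanks on the table at about (210,255), (311,270), (396,272), (573,265), tenons towards the pan. Orange pieces at (163,45) and (610,120) aren't meant by colour. At (590,356) is the gouge, at (290,358) the stone. The pan's spout edge runs (305,183)–(515,122).

```bash
cat > det.py <<'E'
from h import *
def det(zt=28):
    m=camera_model("wrist");f=grab_frame("wrist")
    h=cv2.cvtColor(f,cv2.COLOR_RGB2HSV);k=((h[...,0]>10)&(h[...,0]<24)&(h[...,1]>60)&(h[...,1]<150)&(h[...,2]>110)).astype(np.uint8)
    k=cv2.morphologyEx(k,cv2.MORPH_OPEN,np.ones((3,3)))
    n,l,st,ce=cv2.connectedComponentsWithStats(k)
    for i in range(1,n):
        if st[i,4]<200:continue
        yx=np.argwhere(l==i)[:,::-1];W=np.array([plane(m,p,zt)[:2] for p in yx])
        c=W.mean(0);w,v=np.linalg.eigh(np.cov((W-c).T));d=v[:,1];t=(W-c)@d
        if abs(t.max())<abs(t.min()):d=-d;t=-t
        b=(t.min()+30)  # body centre along axis
        s=(W-c)@np.array([-d[1],d[0]])
        print("px",ce[i].round(),"body",(c+d*b).round(),"ang",np.degrees(np.arctan2(d[1],d[0])).round(),"len",np.ptp(t).round(),"wid",np.ptp(s).round(),"n",st[i,4])
    return m,f
if __name__=="__main__":
    print(state()["ee_pos"].round() if hasattr(state()["ee_pos"],"round") else state()["ee_pos"]);det()
E
python3 - <<'E'
from det import *
det()
m=camera_model("wrist")
for n,p,z in(("lipL",(305,183),2),("lipR",(515,122),2),("wallL-front-top?",(300,178),45),("Lwall inner@bottom",(262,5),45),("Rwalltop",(492,0),45)):print(n,plane(m,(p[0]*Z,p[1]*Z),z).round(1))
E
```

```text
px [202.  14.] body [654.  69.] ang -75.0 len 80.0 wid 31.0 n 1400
px [255.   4.] body [668. -15.] ang -83.0 len 55.0 wid 15.0 n 356
px [133. 164.] body [453. 173.] ang -17.0 len 82.0 wid 32.0 n 1052
px [369. 170.] body [ 443. -170.] ang -4.0 len 82.0 wid 32.0 n 1020
px [252. 176.] body [437.  -3.] ang 14.0 len 80.0 wid 30.0 n 946
px [194. 179.] body [437.  84.] ang -180.0 len 57.0 wid 20.0 n 516
px [379. 228.] body [ 363. -187.] ang 82.0 len 49.0 wid 24.0 n 354
lipL [526.   82.5   2. ]
lipR [ 580.2 -111.1    2. ]
wallL-front-top? [532.4  79.   45. ]
Lwall inner@bottom [663.6 101.8  45. ]
Rwalltop [667.2 -77.5  45. ]
```

```bash
python3 -m crank '[{"grip":0.07,"x":-0.004,"y":-0.035,"z":0.02,"yaw":0.06},{"grip":0.07,"x":-0.008,"y":-0.07,"z":0.04,"yaw":0.12},{"grip":0.07,"x":-0.012,"y":-0.105,"z":0.06,"yaw":0.18},{"grip":0.07,"x":-0.016,"y":-0.14,"z":0.08,"yaw":0.24},{"grip":0.07,"x":-0.018,"y":-0.174,"z":0.1,"yaw":0.3}]' 20
python3 - <<'E'
from det import *
m,f=det()
print(plane(m,(0,0),30),proj(m,(453,173,30)))
for p in((129,77),(97.3,87.7)):pass
E
```

```text
time_s: 8.05
ee_pos: [452.7, 174.6, 224.4]
ee_rot: [-180.0, -0.0, -17.3]
force: [1.2, -0.1, 0.2]
gripper_width: 70.0
gripper_force: 0.0
px [405. 133.] body [435.  -1.] ang 16.0 len 85.0 wid 37.0 n 2149
px [335. 152.] body [438.  79.] ang 3.0 len 83.0 wid 35.0 n 1764
px [253. 164.] body [453. 174.] ang -15.0 len 81.0 wid 31.0 n 1736
[691.31759434 358.26050596  30.        ] [253.64359933 172.3484222 ]
```

```bash
python3 -m crank '[{"grip":0.06,"x":0,"y":0,"z":0.04,"yaw":0},{"grip":0.06,"x":0,"y":0,"z":0.08,"yaw":0},{"grip":0.06,"x":0,"y":0,"z":0.12,"yaw":0},{"grip":0.06,"x":0,"y":0,"z":0.15,"yaw":0},{"grip":0.06,"x":0,"y":0,"z":0.18,"yaw":0}]' 20
python3 -m crank '[{"grip":0.06,"x":0,"y":0,"z":0.015,"yaw":0},{"grip":0.06,"x":0,"y":0,"z":0.025,"yaw":0},{"grip":0.02,"x":0,"y":0,"z":0.025,"yaw":0},{"grip":0.02,"x":0,"y":0,"z":0.025,"yaw":0},{"grip":0.02,"x":0,"y":0,"z":0.025,"yaw":0}]'
python3 -m crank '[{"grip":0.02,"x":0,"y":0,"z":0,"yaw":0},{"grip":0.02,"x":0,"y":0,"z":0,"yaw":0},{"grip":0.02,"x":0,"y":0,"z":-0.03,"yaw":0},{"grip":0.02,"x":0,"y":0,"z":-0.07,"yaw":0},{"grip":0.02,"x":0,"y":0,"z":-0.1,"yaw":0}]'
```

```text
time_s: 8.52
ee_pos: [453.0, 172.8, 43.4]
ee_rot: [180.0, 0.0, -17.1]
force: [0.8, -0.0, -0.2]
gripper_width: 59.9
gripper_force: 0.0
time_s: 8.93
ee_pos: [454.2, 173.2, 20.8]
ee_rot: [-179.9, -0.1, -17.1]
force: [1.0, -0.1, -0.5]
gripper_width: 42.7
gripper_force: 0.0
time_s: 9.35
ee_pos: [453.7, 173.2, 122.5]
ee_rot: [-179.9, -0.1, -17.1]
force: [1.1, 0.7, -0.2]
gripper_width: 30.1
gripper_force: 20.0
```

```bash
cat > go.py <<'E'
import sys
from h import *
X,Y,Zt,p=map(float,sys.argv[1:5]);s=state();e=s["ee_pos"];y=np.radians(s["ee_rot"][2])
d=np.array([X,Y])-e[:2];c,n=np.cos(y),np.sin(y)
print("x %.1f y %.1f z %.1f yaw %.3f"%(d@[c,n],d@[n,-c],e[2]-Zt,-((np.radians(p)-y+np.pi)%(2*np.pi)-np.pi)),"norm",np.hypot(*d).round())
E
python3 -m crank '[{"grip":0.02,"x":0.03,"y":0.016,"z":0,"yaw":-0.11},{"grip":0.02,"x":0.065,"y":0.033,"z":0,"yaw":-0.22},{"grip":0.02,"x":0.1,"y":0.05,"z":0,"yaw":-0.34},{"grip":0.02,"x":0.13,"y":0.066,"z":0,"yaw":-0.45},{"grip":0.02,"x":0.159,"y":0.082,"z":0,"yaw":-0.567}]'
python3 go.py 581.5 48.3 24 15.4
```

```text
time_s: 9.77
ee_pos: [582.5, 46.4, 120.8]
ee_rot: [180.0, -0.1, 15.7]
force: [0.1, 0.8, -1.2]
gripper_width: 29.8
gripper_force: 20.0
x -0.4 y -2.1 z 96.8 yaw 0.004 norm 2.0
```

Lower, push 18 mm to the rear, release, rise.

```bash
python3 -m crank '[{"grip":0.02,"x":0,"y":-0.002,"z":0.035,"yaw":0},{"grip":0.02,"x":0,"y":-0.002,"z":0.06,"yaw":0},{"grip":0.02,"x":0,"y":-0.002,"z":0.08,"yaw":0},{"grip":0.02,"x":0,"y":-0.002,"z":0.09,"yaw":0},{"grip":0.02,"x":0,"y":-0.002,"z":0.095,"yaw":0}]'
python3 -m crank '[{"grip":0.02,"x":0.004,"y":0,"z":0,"yaw":0},{"grip":0.02,"x":0.009,"y":0,"z":0,"yaw":0},{"grip":0.02,"x":0.014,"y":0,"z":0,"yaw":0},{"grip":0.02,"x":0.018,"y":0,"z":0,"yaw":0},{"grip":0.02,"x":0.018,"y":0,"z":0,"yaw":0}]'
python3 -m crank '[{"grip":0.042,"x":0,"y":0,"z":0,"yaw":0},{"grip":0.042,"x":0,"y":0,"z":0,"yaw":0},{"grip":0.042,"x":0,"y":0,"z":0,"yaw":0},{"grip":0.042,"x":0,"y":0,"z":-0.03,"yaw":0},{"grip":0.042,"x":0,"y":0,"z":-0.07,"yaw":0}]'
python3 go.py 443 -170 215 -4
```

```text
time_s: 10.18
ee_pos: [579.6, 49.6, 23.8]
ee_rot: [-180.0, 0.1, 15.3]
force: [-6.7, -2.7, 16.7]
gripper_width: 30.3
gripper_force: 20.0
time_s: 10.6
ee_pos: [599.8, 55.0, 25.9]
ee_rot: [180.0, -0.2, 15.4]
force: [0.7, -0.7, -0.1]
gripper_width: 29.8
gripper_force: 20.0
time_s: 11.02
ee_pos: [595.0, 54.2, 92.2]
ee_rot: [-179.9, 0.5, 15.3]
force: [0.4, 0.2, -0.4]
gripper_width: 42.1
gripper_force: 0.0
x -205.9 y 176.1 z -122.8 yaw 0.337 norm 271.0
```

```bash
python3 -m crank '[{"grip":0.06,"x":-0.01,"y":0.01,"z":-0.035,"yaw":0.06},{"grip":0.06,"x":-0.035,"y":0.03,"z":-0.055,"yaw":0.13},{"grip":0.06,"x":-0.06,"y":0.052,"z":-0.075,"yaw":0.2},{"grip":0.06,"x":-0.085,"y":0.073,"z":-0.095,"yaw":0.27},{"grip":0.06,"x":-0.11,"y":0.094,"z":-0.11,"yaw":0.337}]' 20
python3 go.py 443 -170 215 -4
```

```text
time_s: 11.43
ee_pos: [516.0, -66.2, 206.8]
ee_rot: [180.0, -0.1, -4.1]
force: [0.3, -0.2, -0.2]
gripper_width: 59.9
gripper_force: 0.0
x -65.4 y 108.7 z -8.2 yaw -0.002 norm 127.0
```

```bash
python3 -m crank '[{"grip":0.06,"x":-0.02,"y":0.032,"z":-0.002,"yaw":0},{"grip":0.06,"x":-0.04,"y":0.064,"z":-0.004,"yaw":0},{"grip":0.06,"x":-0.055,"y":0.09,"z":-0.008,"yaw":0},{"grip":0.06,"x":-0.065,"y":0.109,"z":-0.008,"yaw":0},{"grip":0.06,"x":-0.065,"y":0.109,"z":-0.008,"yaw":0}]' 20
python3 det.py; python3 go.py 443 -170 19 -4
```

```text
time_s: 11.85
ee_pos: [442.1, -172.1, 213.5]
ee_rot: [179.9, 0.0, -4.2]
force: [0.2, -0.3, -0.3]
gripper_width: 60.3
gripper_force: 0.0
[ 442. -172.  213.]
px [14. 40.] body [597.  50.] ang 2.0 len 63.0 wid 33.0 n 1566
px [252. 136.] body [ 465. -171.] ang 168.0 len 21.0 wid 18.0 n 305
px [ 98. 183.] body [437.  -4.] ang 10.0 len 81.0 wid 34.0 n 1801
px [250. 156.] body [ 466. -186.] ang -79.0 len 32.0 wid 22.0 n 443
px [ 28. 185.] body [440.  77.] ang -4.0 len 80.0 wid 35.0 n 1821
px [244. 190.] body [ 434. -179.] ang -61.0 len 25.0 wid 24.0 n 285
px [257. 241.] body [ 362. -189.] ang 92.0 len 96.0 wid 23.0 n 1395
x -0.3 y -0.6 z 194.3 yaw -0.003 norm 1.0
```

```bash
python3 -m crank '[{"grip":0.06,"x":0,"y":0,"z":0.04,"yaw":0},{"grip":0.06,"x":0,"y":0,"z":0.08,"yaw":0},{"grip":0.06,"x":0,"y":0,"z":0.12,"yaw":0},{"grip":0.06,"x":0,"y":0,"z":0.15,"yaw":0},{"grip":0.06,"x":0,"y":0,"z":0.175,"yaw":0}]' 20
python3 -m crank '[{"grip":0.06,"x":0,"y":0,"z":0.012,"yaw":0},{"grip":0.06,"x":0,"y":0,"z":0.02,"yaw":0},{"grip":0.02,"x":0,"y":0,"z":0.02,"yaw":0},{"grip":0.02,"x":0,"y":0,"z":0.02,"yaw":0},{"grip":0.02,"x":0,"y":0,"z":0.02,"yaw":0}]'
python3 -m crank '[{"grip":0.02,"x":0,"y":0,"z":0,"yaw":0},{"grip":0.02,"x":0,"y":0,"z":0,"yaw":0},{"grip":0.02,"x":0,"y":0,"z":-0.03,"yaw":0},{"grip":0.02,"x":0,"y":0,"z":-0.07,"yaw":0},{"grip":0.02,"x":0,"y":0,"z":-0.1,"yaw":0}]'
python3 go.py 609 -52 25 15.4
```

```text
time_s: 12.32
ee_pos: [443.7, -168.0, 35.6]
ee_rot: [-179.9, 0.1, -3.9]
force: [0.2, -0.3, -0.9]
gripper_width: 60.1
gripper_force: 0.0
time_s: 12.73
ee_pos: [445.5, -169.5, 18.9]
ee_rot: [180.0, -0.1, -3.9]
force: [-0.4, -0.4, 0.1]
gripper_width: 43.0
gripper_force: 0.0
time_s: 13.15
ee_pos: [444.7, -169.6, 120.4]
ee_rot: [180.0, -0.1, -4.0]
force: [2.0, -0.2, -0.4]
gripper_width: 29.7
gripper_force: 20.0
x 155.8 y -128.7 z 95.4 yaw -0.338 norm 202.0
```

```bash
python3 -m crank '[{"grip":0.02,"x":0.031,"y":-0.026,"z":0,"yaw":-0.07},{"grip":0.02,"x":0.062,"y":-0.052,"z":0,"yaw":-0.14},{"grip":0.02,"x":0.093,"y":-0.077,"z":0,"yaw":-0.2},{"grip":0.02,"x":0.124,"y":-0.103,"z":0,"yaw":-0.27},{"grip":0.02,"x":0.156,"y":-0.129,"z":0,"yaw":-0.338}]'
python3 det.py;python3 go.py 609 -52 25 15.4
```

```text
time_s: 13.57
ee_pos: [610.1, -50.4, 118.9]
ee_rot: [180.0, -0.1, 15.6]
force: [0.9, -0.8, -0.2]
gripper_width: 30.2
gripper_force: 20.0
[610. -50. 119.]
px [123. 128.] body [651.  61.] ang -172.0 len 115.0 wid 85.0 n 7980
px [236. 103.] body [678. -12.] ang -74.0 len 80.0 wid 30.0 n 3847
px [253. 183.] body [613. -51.] ang -162.0 len 37.0 wid 31.0 n 1499
px [241. 236.] body [572. -51.] ang -169.0 len 53.0 wid 33.0 n 1849
px [ 70. 321.] body [455.  78.] ang -8.0 len 60.0 wid 34.0 n 1437
px [247. 306.] body [514. -84.] ang -84.0 len 48.0 wid 16.0 n 440
x -9.9 y 3.4 z 93.8 yaw 0.008 norm 10.0
```

```bash
python3 go.py 609 -52 25 15.4; python3 -c "
from h import *
grab_frame('side');s=state();print(s['ee_pos'],s['force'])"; python3 go.py 609 -52 25 15.4
```

```text
x -9.9 y 3.4 z 93.8 yaw 0.008 norm 10.0
[613.90261019 -48.29666067 118.41545953] [-0.39905398 -0.9337365  -0.65852687]
x -5.7 y 2.2 z 93.4 yaw 0.005 norm 6.0
```

```bash
python3 -m crank '[{"grip":0.02,"x":0,"y":0,"z":0.025,"yaw":0},{"grip":0.02,"x":0,"y":0,"z":0.05,"yaw":0},{"grip":0.02,"x":0,"y":0,"z":0.07,"yaw":0},{"grip":0.02,"x":0,"y":0,"z":0.085,"yaw":0},{"grip":0.02,"x":0,"y":0,"z":0.093,"yaw":0}]'
python3 -m crank '[{"grip":0.02,"x":0,"y":0,"z":0,"yaw":0},{"grip":0.02,"x":0.004,"y":0,"z":0,"yaw":0},{"grip":0.02,"x":0.01,"y":0,"z":0,"yaw":0},{"grip":0.02,"x":0.016,"y":0,"z":0,"yaw":0},{"grip":0.02,"x":0.018,"y":0,"z":0,"yaw":0}]'
python3 -m crank '[{"grip":0.042,"x":0,"y":0,"z":0,"yaw":0},{"grip":0.042,"x":0,"y":0,"z":0,"yaw":0},{"grip":0.042,"x":0,"y":0,"z":0,"yaw":0},{"grip":0.042,"x":0,"y":0,"z":-0.03,"yaw":0},{"grip":0.042,"x":0,"y":0,"z":-0.07,"yaw":0}]'
python3 go.py 438 79 215 1
```

```text
time_s: 14.08
ee_pos: [607.1, -51.8, 23.2]
ee_rot: [-179.9, 0.2, 15.4]
force: [-0.3, 0.7, -0.8]
gripper_width: 30.0
gripper_force: 20.0
time_s: 14.5
ee_pos: [628.5, -46.6, 26.3]
ee_rot: [179.9, -0.2, 15.4]
force: [-0.0, -0.2, -0.5]
gripper_width: 30.0
gripper_force: 20.0
time_s: 14.92
ee_pos: [623.2, -46.6, 92.0]
ee_rot: [-179.8, 0.5, 15.4]
force: [0.3, 0.0, 0.2]
gripper_width: 41.9
gripper_force: 0.0
x -145.2 y -170.2 z -123.0 yaw 0.251 norm 224.0
```

```bash
python3 -m crank '[{"grip":0.06,"x":-0.01,"y":-0.01,"z":-0.035,"yaw":0.05},{"grip":0.06,"x":-0.033,"y":-0.036,"z":-0.055,"yaw":0.1},{"grip":0.06,"x":-0.056,"y":-0.063,"z":-0.075,"yaw":0.15},{"grip":0.06,"x":-0.079,"y":-0.09,"z":-0.095,"yaw":0.2},{"grip":0.06,"x":-0.102,"y":-0.117,"z":-0.115,"yaw":0.25}]' 20
python3 go.py 438 79 215 1
```

```text
time_s: 15.33
ee_pos: [495.0, 39.4, 210.9]
ee_rot: [-180.0, 0.0, 0.9]
force: [0.1, 0.3, 0.5]
gripper_width: 60.1
gripper_force: 0.0
x -56.4 y -40.4 z -4.1 yaw -0.002 norm 69.0
```

```bash
python3 -m crank '[{"grip":0.06,"x":-0.025,"y":-0.018,"z":-0.002,"yaw":0},{"grip":0.06,"x":-0.045,"y":-0.033,"z":-0.004,"yaw":0},{"grip":0.06,"x":-0.056,"y":-0.04,"z":-0.004,"yaw":0},{"grip":0.06,"x":-0.056,"y":-0.04,"z":-0.004,"yaw":0},{"grip":0.06,"x":-0.056,"y":-0.04,"z":-0.004,"yaw":0}]'
python3 det.py;python3 go.py 438 79 19 1
```

```text
time_s: 15.75
ee_pos: [440.4, 77.8, 214.1]
ee_rot: [180.0, -0.1, 1.1]
force: [0.5, -0.3, -0.2]
gripper_width: 60.0
gripper_force: 0.0
[440.  78. 214.]
px [282.  24.] body [596.  54.] ang 21.0 len 50.0 wid 33.0 n 1550
px [391.   9.] body [607. -68.] ang -85.0 len 31.0 wid 18.0 n 579
px [251. 139.] body [460.  75.] ang -169.0 len 21.0 wid 18.0 n 296
px [318. 143.] body [458.   0.] ang -157.0 len 22.0 wid 20.0 n 299
px [250. 156.] body [464.  63.] ang -81.0 len 28.0 wid 15.0 n 276
px [325. 179.] body [435.  -3.] ang -167.0 len 59.0 wid 30.0 n 1350
px [251. 191.] body [419.  65.] ang -100.0 len 32.0 wid 26.0 n 538
px [463. 243.] body [ 363. -171.] ang 84.0 len 82.0 wid 25.0 n 781
x -3.0 y -1.5 z 194.9 yaw 0.001 norm 3.0
```

```bash
python3 -m crank '[{"grip":0.055,"x":0,"y":0,"z":0.04,"yaw":0},{"grip":0.055,"x":0,"y":0,"z":0.08,"yaw":0},{"grip":0.055,"x":0,"y":0,"z":0.12,"yaw":0},{"grip":0.055,"x":0,"y":0,"z":0.15,"yaw":0},{"grip":0.055,"x":0,"y":0,"z":0.175,"yaw":0}]' 20
python3 -m crank '[{"grip":0.055,"x":0,"y":0,"z":0.012,"yaw":0},{"grip":0.055,"x":0,"y":0,"z":0.02,"yaw":0},{"grip":0.02,"x":0,"y":0,"z":0.02,"yaw":0},{"grip":0.02,"x":0,"y":0,"z":0.02,"yaw":0},{"grip":0.02,"x":0,"y":0,"z":0.02,"yaw":0}]'
python3 -m crank '[{"grip":0.02,"x":0,"y":0,"z":0,"yaw":0},{"grip":0.02,"x":0,"y":0,"z":0,"yaw":0},{"grip":0.02,"x":0,"y":0,"z":-0.03,"yaw":0},{"grip":0.02,"x":0,"y":0,"z":-0.07,"yaw":0},{"grip":0.02,"x":0,"y":0,"z":-0.1,"yaw":0}]'
python3 go.py 595.3 -1.8 25 15.4
```

```text
time_s: 16.22
ee_pos: [440.2, 76.8, 36.0]
ee_rot: [180.0, 0.1, 1.0]
force: [-0.1, -0.2, 0.4]
gripper_width: 55.0
gripper_force: 0.0
time_s: 16.63
ee_pos: [441.5, 77.7, 19.7]
ee_rot: [-180.0, -0.1, 1.0]
force: [0.2, -0.6, 0.7]
gripper_width: 37.5
gripper_force: 0.0
time_s: 17.05
ee_pos: [440.4, 77.9, 121.5]
ee_rot: [-180.0, -0.1, 1.1]
force: [1.2, 0.2, -1.1]
gripper_width: 29.5
gripper_force: 20.0
x 153.3 y 82.7 z 96.5 yaw -0.250 norm 174.0
```

```bash
python3 -m crank '[{"grip":0.02,"x":0.035,"y":0.018,"z":0,"yaw":-0.06},{"grip":0.02,"x":0.07,"y":0.037,"z":0,"yaw":-0.12},{"grip":0.02,"x":0.105,"y":0.056,"z":0,"yaw":-0.18},{"grip":0.02,"x":0.135,"y":0.072,"z":0,"yaw":-0.25},{"grip":0.02,"x":0.153,"y":0.083,"z":0,"yaw":-0.25}]'
python3 -m crank '[{"grip":0.02,"x":0,"y":0,"z":0,"yaw":0},{"grip":0.02,"x":0,"y":0,"z":0,"yaw":0},{"grip":0.02,"x":0,"y":0,"z":0,"yaw":0},{"grip":0.02,"x":0,"y":0,"z":0,"yaw":0},{"grip":0.02,"x":0,"y":0,"z":0,"yaw":0}]'
python3 - <<'E'
from h import *
m=camera_model("wrist");f=grab_frame("wrist")
cv2.imwrite("pics/w1.png",cv2.resize(f[:,:,::-1],(800,600),interpolation=3))
np.save("w1.npy",np.array([0]));import pickle;pickle.dump(m,open("w1.pkl","wb"))
E
python3 go.py 595.3 -1.8 25 15.4
```

```text
time_s: 17.47
ee_pos: [598.1, -3.9, 119.9]
ee_rot: [179.9, -0.2, 15.5]
force: [0.1, 0.7, -1.0]
gripper_width: 30.1
gripper_force: 20.0
time_s: 17.88
ee_pos: [593.7, -1.6, 119.3]
ee_rot: [-180.0, 0.0, 15.4]
force: [-0.8, 0.2, -0.2]
gripper_width: 29.8
gripper_force: 20.0
x 1.4 y 0.5 z 94.3 yaw 0.001 norm 1.0
```

View pics/w1.png

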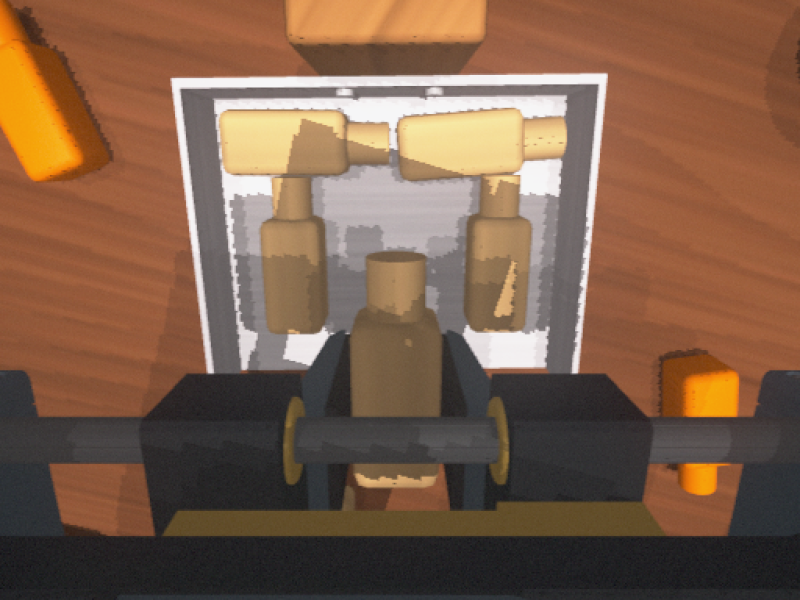

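The pan holds two blanks across its rear, (285,140) and (480,140), and the two placed ones at (293,255) and (498,255). The gap between them is central under the held blank. Lower the third into it.

```bash
python3 -m crank '[{"grip":0.02,"x":0,"y":0,"z":0.025,"yaw":0},{"grip":0.02,"x":0,"y":0,"z":0.05,"yaw":0},{"grip":0.02,"x":0,"y":0,"z":0.07,"yaw":0},{"grip":0.02,"x":0,"y":0,"z":0.085,"yaw":0},{"grip":0.02,"x":0,"y":0,"z":0.093,"yaw":0}]'
python3 -m crank '[{"grip":0.02,"x":0,"y":0,"z":0,"yaw":0},{"grip":0.02,"x":0.004,"y":0,"z":0,"yaw":0},{"grip":0.02,"x":0.01,"y":0,"z":0,"yaw":0},{"grip":0.02,"x":0.015,"y":0,"z":0,"yaw":0},{"grip":0.02,"x":0.015,"y":0,"z":0,"yaw":0}]'
python3 -m crank '[{"grip":0.036,"x":0,"y":0,"z":0,"yaw":0},{"grip":0.036,"x":0,"y":0,"z":0,"yaw":0},{"grip":0.036,"x":0,"y":0,"z":0,"yaw":0},{"grip":0.036,"x":0,"y":0,"z":-0.03,"yaw":0},{"grip":0.036,"x":0,"y":0,"z":-0.07,"yaw":0}]'
python3 go.py 436 -2 215 14
```

```text
time_s: 18.35
ee_pos: [593.0, -1.8, 24.2]
ee_rot: [-179.9, 0.2, 15.4]
force: [-0.3, -0.3, 0.1]
gripper_width: 29.8
gripper_force: 20.0
time_s: 18.77
ee_pos: [611.5, 2.1, 27.2]
ee_rot: [179.9, -0.2, 15.4]
force: [0.5, -0.4, -0.6]
gripper_width: 29.5
gripper_force: 20.0
time_s: 19.18
ee_pos: [606.1, 1.7, 93.2]
ee_rot: [-179.9, 0.5, 15.4]
force: [0.8, -0.2, -0.1]
gripper_width: 36.2
gripper_force: 0.0
x -164.9 y -41.6 z -121.8 yaw 0.024 norm 170.0
```

```bash
python3 -m crank '[{"grip":0.055,"x":-0.01,"y":-0.003,"z":-0.035,"yaw":0.02},{"grip":0.055,"x":-0.045,"y":-0.011,"z":-0.055,"yaw":0.02},{"grip":0.055,"x":-0.08,"y":-0.02,"z":-0.075,"yaw":0.02},{"grip":0.055,"x":-0.115,"y":-0.029,"z":-0.095,"yaw":0.02},{"grip":0.055,"x":-0.15,"y":-0.038,"z":-0.11,"yaw":0.02}]' 20
python3 -m crank '[{"grip":0.055,"x":-0.013,"y":-0.003,"z":-0.01,"yaw":0},{"grip":0.055,"x":-0.013,"y":-0.003,"z":-0.01,"yaw":0},{"grip":0.055,"x":-0.013,"y":-0.003,"z":-0.01,"yaw":0},{"grip":0.055,"x":-0.013,"y":-0.003,"z":-0.01,"yaw":0},{"grip":0.055,"x":-0.013,"y":-0.003,"z":-0.01,"yaw":0}]' 20
python3 det.py;python3 go.py 436 -2 19 14
```

```text
time_s: 19.6
ee_pos: [452.9, -1.6, 207.4]
ee_rot: [180.0, -0.1, 14.2]
force: [-0.5, -0.0, 1.0]
gripper_width: 55.0
gripper_force: 0.0
time_s: 20.02
ee_pos: [441.8, -1.8, 215.2]
ee_rot: [-180.0, 0.1, 14.3]
force: [0.1, 1.0, 0.4]
gripper_width: 54.9
gripper_force: 0.0
[442.  -2. 215.]
px [237.  20.] body [575.  47.] ang -164.0 len 38.0 wid 29.0 n 1257
px [292.  22.] body [588.  -6.] ang -163.0 len 41.0 wid 30.0 n 1383
px [344.  19.] body [604. -49.] ang 173.0 len 43.0 wid 39.0 n 1314
px [252. 142.] body [456.   4.] ang -171.0 len 20.0 wid 19.0 n 313
px [250. 180.] body [437.  -1.] ang 16.0 len 58.0 wid 31.0 n 1023
x -5.6 y -1.2 z 196.0 yaw 0.004 norm 6.0
```

```bash
python3 -m crank '[{"grip":0.055,"x":-0.003,"y":0,"z":0.04,"yaw":0},{"grip":0.055,"x":-0.003,"y":0,"z":0.08,"yaw":0},{"grip":0.055,"x":-0.003,"y":0,"z":0.12,"yaw":0},{"grip":0.055,"x":-0.003,"y":0,"z":0.15,"yaw":0},{"grip":0.055,"x":-0.003,"y":0,"z":0.175,"yaw":0}]' 20
python3 -m crank '[{"grip":0.055,"x":0,"y":0,"z":0.012,"yaw":0},{"grip":0.055,"x":0,"y":0,"z":0.021,"yaw":0},{"grip":0.02,"x":0,"y":0,"z":0.021,"yaw":0},{"grip":0.02,"x":0,"y":0,"z":0.021,"yaw":0},{"grip":0.02,"x":0,"y":0,"z":0.021,"yaw":0}]'
python3 -m crank '[{"grip":0.02,"x":0,"y":0,"z":0,"yaw":0},{"grip":0.02,"x":0,"y":0,"z":0,"yaw":0},{"grip":0.02,"x":0,"y":0,"z":-0.03,"yaw":0},{"grip":0.02,"x":0,"y":0,"z":-0.07,"yaw":0},{"grip":0.02,"x":0,"y":0,"z":-0.11,"yaw":0}]'
python3 -m crank '[{"grip":0.02,"x":0,"y":0,"z":-0.01,"yaw":-0.12},{"grip":0.02,"x":0,"y":0,"z":-0.02,"yaw":-0.24},{"grip":0.02,"x":0,"y":0,"z":-0.02,"yaw":-0.36},{"grip":0.02,"x":0,"y":0,"z":-0.02,"yaw":-0.48},{"grip":0.02,"x":0,"y":0,"z":-0.02,"yaw":-0.6}]'
python3 -m crank '[{"grip":0.02,"x":0,"y":0,"z":0,"yaw":-0.12},{"grip":0.02,"x":0,"y":0,"z":0,"yaw":-0.24},{"grip":0.02,"x":0,"y":0,"z":0,"yaw":-0.36},{"grip":0.02,"x":0,"y":0,"z":0,"yaw":-0.48},{"grip":0.02,"x":0,"y":0,"z":0,"yaw":-0.6}]'
python3 go.py 610.5 -8 56 105.4
```

```text
time_s: 20.48
ee_pos: [437.2, -2.5, 37.8]
ee_rot: [-179.9, 0.2, 14.3]
force: [0.3, 0.6, -0.1]
gripper_width: 54.8
gripper_force: 0.0
time_s: 20.9
ee_pos: [439.2, -2.5, 20.5]
ee_rot: [180.0, -0.1, 14.3]
force: [0.1, -0.3, -0.0]
gripper_width: 37.8
gripper_force: 0.0
time_s: 21.32
ee_pos: [437.3, -2.5, 131.3]
ee_rot: [-180.0, 0.1, 14.3]
force: [0.4, 0.5, -0.2]
gripper_width: 29.6
gripper_force: 20.0
time_s: 21.73
ee_pos: [438.2, -2.5, 151.0]
ee_rot: [179.9, -0.1, 49.0]
force: [-0.0, -0.8, -0.9]
gripper_width: 30.3
gripper_force: 20.0
time_s: 22.15
ee_pos: [438.1, -2.5, 150.6]
ee_rot: [179.9, -0.0, 83.3]
force: [-0.2, -1.1, -0.5]
gripper_width: 29.9
gripper_force: 20.0
x 14.5 y 171.9 z 94.6 yaw -0.385 norm 172.0
```

```bash
python3 -m crank '[{"grip":0.02,"x":0.003,"y":0.038,"z":0,"yaw":-0.1},{"grip":0.02,"x":0.006,"y":0.076,"z":0,"yaw":-0.2},{"grip":0.02,"x":0.009,"y":0.114,"z":0,"yaw":-0.3},{"grip":0.02,"x":0.012,"y":0.15,"z":0,"yaw":-0.385},{"grip":0.02,"x":0.0145,"y":0.172,"z":0,"yaw":-0.385}]'
python3 -m crank '[{"grip":0.02,"x":0,"y":0,"z":0,"yaw":0},{"grip":0.02,"x":0,"y":0,"z":0.0,"yaw":0},{"grip":0.02,"x":0,"y":0,"z":0.03,"yaw":0},{"grip":0.02,"x":0,"y":0,"z":0.06,"yaw":0},{"grip":0.02,"x":0,"y":0,"z":0.085,"yaw":0}]'
python3 -m crank '[{"grip":0.02,"x":0,"y":0,"z":0.004,"yaw":0},{"grip":0.02,"x":0,"y":0,"z":0.007,"yaw":0},{"grip":0.02,"x":0,"y":0,"z":0.009,"yaw":0},{"grip":0.02,"x":0,"y":0,"z":0.009,"yaw":0},{"grip":0.02,"x":0,"y":0,"z":0.009,"yaw":0}]'
```

```text
time_s: 22.57
ee_pos: [614.2, -9.3, 150.5]
ee_rot: [179.8, 0.1, 105.2]
force: [0.8, -1.3, -0.7]
gripper_width: 29.7
gripper_force: 20.0
time_s: 22.98
ee_pos: [608.6, -9.0, 64.4]
ee_rot: [-179.9, -0.0, 105.1]
force: [0.7, 0.2, -0.6]
gripper_width: 30.0
gripper_force: 20.0
time_s: 23.4
ee_pos: [611.5, -9.1, 57.7]
ee_rot: [179.8, 0.1, 105.1]
force: [-0.1, 0.3, 0.4]
gripper_width: 30.2
gripper_force: 20.0
```

```bash
python3 -m crank '[{"grip":0.02,"x":0,"y":0,"z":0.002,"yaw":0},{"grip":0.02,"x":0,"y":0,"z":0.004,"yaw":0},{"grip":0.02,"x":0,"y":0,"z":0.004,"yaw":0},{"grip":0.03,"x":0,"y":0,"z":0.004,"yaw":0},{"grip":0.04,"x":0,"y":0,"z":0.004,"yaw":0}]'
python3 -m crank '[{"grip":0.05,"x":0,"y":0,"z":0,"yaw":0},{"grip":0.05,"x":0,"y":0,"z":0,"yaw":0},{"grip":0.05,"x":0,"y":0,"z":-0.03,"yaw":0},{"grip":0.05,"x":0,"y":0,"z":-0.07,"yaw":0},{"grip":0.05,"x":0,"y":0,"z":-0.11,"yaw":0}]'
python3 -m crank '[{"grip":0.09,"x":0,"y":0,"z":-0.03,"yaw":0.11},{"grip":0.09,"x":0,"y":0,"z":-0.07,"yaw":0.22},{"grip":0.09,"x":0,"y":0,"z":-0.11,"yaw":0.33},{"grip":0.09,"x":0,"y":0,"z":-0.13,"yaw":0.44},{"grip":0.09,"x":0,"y":0,"z":-0.13,"yaw":0.55}]'
python3 - <<'E'
from h import *
import pickle
print(state()["qpos"].round(1) if hasattr(state()["qpos"],"round") else state()["qpos"],state()["ee_pos"])
f=grab_frame("wrist");m=camera_model("wrist");pickle.dump(m,open("w2.pkl","wb"))
cv2.imwrite("pics/w2.png",cv2.resize(f[:,:,::-1],(800,600),interpolation=3))
E
```

```text
time_s: 23.82
ee_pos: [611.4, -9.1, 53.1]
ee_rot: [179.9, 0.0, 105.1]
force: [-0.4, 0.4, -0.2]
gripper_width: 34.0
gripper_force: 0.0
time_s: 24.23
ee_pos: [609.7, -9.0, 161.9]
ee_rot: [-179.8, -0.1, 105.1]
force: [0.6, -0.3, -0.8]
gripper_width: 50.1
gripper_force: 0.0
time_s: 24.65
ee_pos: [612.9, -9.1, 298.3]
ee_rot: [179.4, -0.2, 73.2]
force: [-0.2, -0.3, 0.1]
gripper_width: 80.6
gripper_force: 0.0
[-1.9 19.6 77.7  0.  82.1 14.8] [612.90197158  -9.0724829  298.31052924]
```

View pics/w2.png

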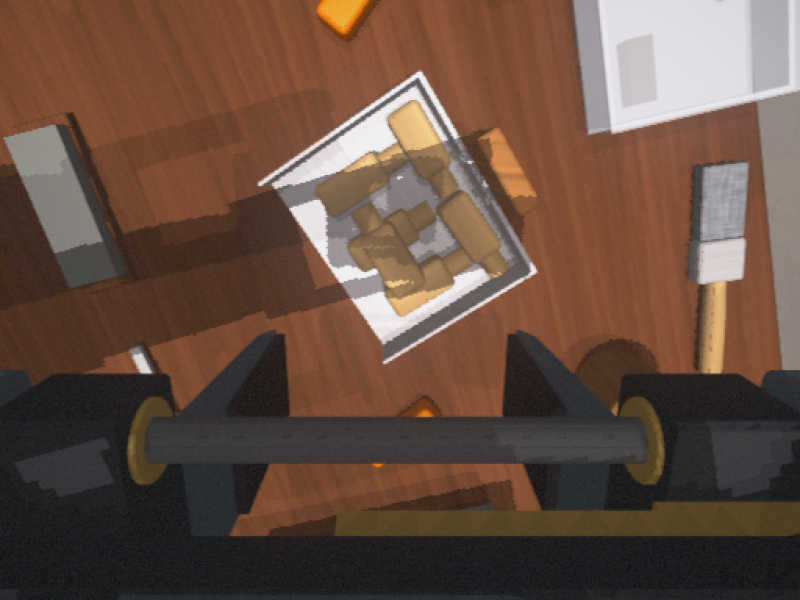

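All six blanks lie in the pan (four placed, two original), one across the top at (385,262). Pan wall corners: (262,183), (420,73), (536,271), (385,360), and the grip block top is about (508,170). Now measure the pan exactly.

```bash
python3 - <<'E'
from h import *
import pickle
m=pickle.load(open("w2.pkl","rb"));z=lambda p:(p[0]*Z,p[1]*Z)
P=[plane(m,z(p),45)[:2] for p in((262,183),(420,73),(536,271),(385,360))]
P=np.array(P);print(P.round(),"sides",[np.linalg.norm(P[i]-P[(i+1)%4]).round() for i in range(4)])
print("yaw",[np.degrees(np.arctan2(*(d[::-1]))).round(1) for d in(P[1]-P[0],P[2]-P[3])],[np.degrees(np.arctan2(-d[0],d[1])).round(1) for d in(P[0]-P[3],P[1]-P[2])])
print("block top",plane(m,z((508,168)),108).round())
# block height check: scene + wrist
a=camera_model("scene");print(tri((m,z((508,168))),(a,(419*Z,396*Z))))
c=P.mean(0);print(c)
E
python3 go.py 713.5 30.5 71 15.4
```

```text
[[530.  75.]
 [672. 116.]
 [723. -59.]
 [578. -98.]] sides [np.float64(148.0), np.float64(182.0), np.float64(150.0), np.float64(180.0)]
yaw [np.float64(15.9), np.float64(15.2)] [np.float64(15.5), np.float64(16.0)]
block top [707.  35. 108.]
(array([706.1,  34.2, 110.3]), np.float64(0.9))
[625.709288     8.67158391]
x 67.5 y 85.7 z 224.3 yaw 1.006 norm 109.0
```

```bash
python3 go.py 708 33 200 15.5
python3 -m crank '[{"grip":0.088,"x":0,"y":0,"z":0,"yaw":0.12},{"grip":0.088,"x":0,"y":0,"z":0,"yaw":0.24},{"grip":0.088,"x":0,"y":0,"z":0,"yaw":0.36},{"grip":0.088,"x":0,"y":0,"z":0,"yaw":0.48},{"grip":0.088,"x":0,"y":0,"z":0,"yaw":0.6}]'
python3 -m crank '[{"grip":0.088,"x":0,"y":0,"z":0,"yaw":0.12},{"grip":0.088,"x":0,"y":0,"z":0,"yaw":0.24},{"grip":0.088,"x":0,"y":0,"z":0,"yaw":0.36},{"grip":0.088,"x":0,"y":0,"z":0,"yaw":0.405},{"grip":0.088,"x":0,"y":0,"z":0,"yaw":0.405}]'
python3 go.py 708 33 200 15.5
```

```text
x 68.3 y 79.7 z 95.3 yaw 1.004 norm 105.0
time_s: 25.12
ee_pos: [610.1, -9.0, 290.6]
ee_rot: [-179.9, 0.1, 39.0]
force: [-0.1, -0.3, 0.1]
gripper_width: 88.0
gripper_force: 0.0
time_s: 25.53
ee_pos: [610.2, -9.0, 290.7]
ee_rot: [-180.0, 0.1, 16.1]
force: [-0.5, -0.8, 0.2]
gripper_width: 88.0
gripper_force: 0.0
x 105.6 y -13.4 z 90.7 yaw 0.010 norm 106.0
```

```bash
python3 -m crank '[{"grip":0.088,"x":0.025,"y":-0.003,"z":0.02,"yaw":0.01},{"grip":0.088,"x":0.055,"y":-0.006,"z":0.04,"yaw":0.01},{"grip":0.088,"x":0.085,"y":-0.01,"z":0.06,"yaw":0.01},{"grip":0.088,"x":0.1056,"y":-0.0134,"z":0.08,"yaw":0.01},{"grip":0.088,"x":0.1056,"y":-0.0134,"z":0.09,"yaw":0.01}]'
python3 -m crank '[{"grip":0.088,"x":0,"y":0,"z":0,"yaw":0},{"grip":0.088,"x":0,"y":0,"z":0,"yaw":0},{"grip":0.088,"x":0,"y":0,"z":0,"yaw":0},{"grip":0.088,"x":0,"y":0,"z":0,"yaw":0},{"grip":0.088,"x":0,"y":0,"z":0,"yaw":0}]'
python3 go.py 708 33 71 15.5
python3 - <<'E'
from h import *
f=grab_frame("wrist");cv2.imwrite("pics/w3.png",cv2.resize(f[:,:,::-1],(600,450),interpolation=3))
m=camera_model("wrist");print(proj(m,(708,33,108))*600/512, proj(m,(713.5,30.5,108))*600/512)
E
```

```text
time_s: 25.95
ee_pos: [709.9, 34.7, 196.7]
ee_rot: [-179.9, 0.2, 15.7]
force: [-0.8, -0.6, -0.5]
gripper_width: 88.0
gripper_force: 0.0
time_s: 26.37
ee_pos: [708.5, 32.4, 204.0]
ee_rot: [180.0, -0.2, 15.4]
force: [0.2, 0.9, -0.2]
gripper_width: 87.7
gripper_force: 0.0
x -0.3 y -0.7 z 133.0 yaw -0.002 norm 1.0
[293.97692442 233.16550545] [299.44996118 226.87032836]
```

View pics/w3.png

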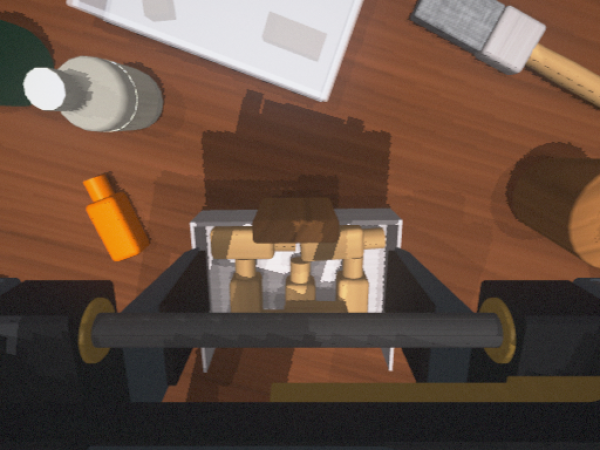

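The block top face lies at about (292,229) between the fingers, against a prediction of (294,233). Good to go down, close at 60 N.

```bash
python3 -m crank '[{"grip":0.088,"x":0.002,"y":0,"z":0.025,"yaw":0},{"grip":0.088,"x":0.002,"y":0,"z":0.055,"yaw":0},{"grip":0.088,"x":0.002,"y":0,"z":0.085,"yaw":0},{"grip":0.088,"x":0.002,"y":0,"z":0.11,"yaw":0},{"grip":0.088,"x":0.002,"y":0,"z":0.125,"yaw":0}]'
python3 -m crank '[{"grip":0.088,"x":0,"y":0,"z":0.008,"yaw":0},{"grip":0.088,"x":0,"y":0,"z":0.008,"yaw":0},{"grip":0.05,"x":0,"y":0,"z":0.008,"yaw":0},{"grip":0.05,"x":0,"y":0,"z":0.008,"yaw":0},{"grip":0.05,"x":0,"y":0,"z":0.008,"yaw":0}]' 60
python3 -m crank '[{"grip":0.05,"x":0,"y":0,"z":0,"yaw":0},{"grip":0.05,"x":0,"y":0,"z":0,"yaw":0},{"grip":0.05,"x":0,"y":0,"z":0,"yaw":0},{"grip":0.05,"x":0,"y":0,"z":0,"yaw":0},{"grip":0.05,"x":0,"y":0,"z":0,"yaw":0}]'
python3 -c "
from workcell import *
s=state();print(s['torque'],s['force'],s['ee_pos'])"
python3 -m crank '[{"grip":0.05,"x":0,"y":0,"z":-0.004,"yaw":0},{"grip":0.05,"x":0,"y":0,"z":-0.008,"yaw":0},{"grip":0.05,"x":0,"y":0,"z":-0.012,"yaw":0},{"grip":0.05,"x":0,"y":0,"z":-0.015,"yaw":0},{"grip":0.05,"x":0,"y":0,"z":-0.015,"yaw":0}]'
python3 - <<'E'
from h import *
f=grab_frame("side")[150:270,160:290];cv2.imwrite("pics/s1.png",cv2.resize(f[:,:,::-1],(650,600),interpolation=3))
s=state();print(s['torque'],s['force'],s['ee_pos'])
E
```

```text
time_s: 26.83
ee_pos: [708.7, 33.2, 74.5]
ee_rot: [-180.0, 0.2, 15.4]
force: [-0.6, 0.2, -0.2]
gripper_width: 88.1
gripper_force: 0.0
time_s: 27.25
ee_pos: [711.5, 33.4, 71.0]
ee_rot: [180.0, -0.2, 15.4]
force: [-0.3, 0.2, -0.1]
gripper_width: 70.9
gripper_force: 0.0
time_s: 27.67
ee_pos: [711.1, 33.6, 70.4]
ee_rot: [180.0, -0.1, 15.4]
force: [0.0, 0.2, 5.8]
gripper_width: 61.5
gripper_force: 60.0
[0.29705967 0.28930194 0.1532595 ] [0.04474637 0.19188364 5.81009431] [711.09421667  33.57751708  70.40316715]
time_s: 28.08
ee_pos: [710.7, 33.4, 84.3]
ee_rot: [180.0, -0.0, 15.4]
force: [-0.0, 0.6, -5.1]
gripper_width: 61.6
gripper_force: 60.0
[ 0.07618685 -0.2961124   0.0082505 ] [-0.05092688 -0.23579945 -5.06840494] [710.56308852  33.43900698  84.00735445]
```

View pics/s1.png

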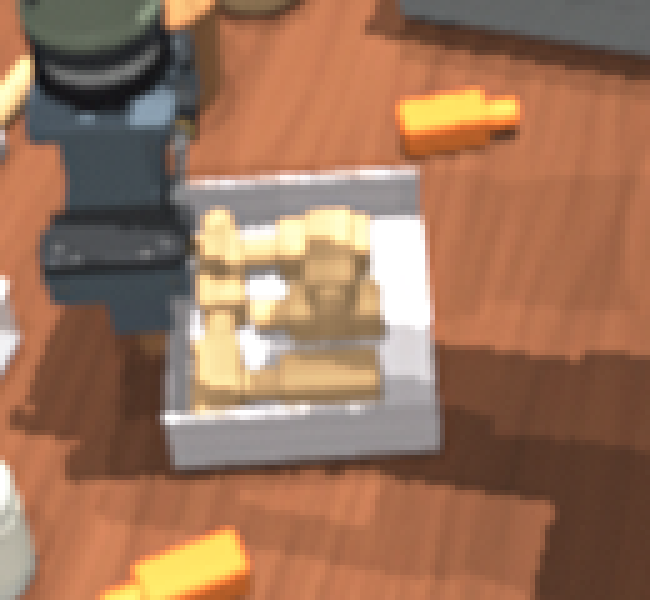

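The pan is clear of the table and level (wall 415–460 horizontal, 5 N on the wrist), with the blanks inside. Lift on.

```bash
python3 -m crank '[{"grip":0.05,"x":0,"y":0,"z":-0.008,"yaw":0},{"grip":0.05,"x":0,"y":0,"z":-0.022,"yaw":0},{"grip":0.05,"x":0,"y":0,"z":-0.04,"yaw":0},{"grip":0.05,"x":0,"y":0,"z":-0.06,"yaw":0},{"grip":0.05,"x":0,"y":0,"z":-0.08,"yaw":0}]'
python3 -m crank '[{"grip":0.05,"x":0,"y":0,"z":-0.02,"yaw":0},{"grip":0.05,"x":0,"y":0,"z":-0.04,"yaw":0},{"grip":0.05,"x":0,"y":0,"z":-0.06,"yaw":0},{"grip":0.05,"x":0,"y":0,"z":-0.08,"yaw":0},{"grip":0.05,"x":0,"y":0,"z":-0.1,"yaw":0}]'
python3 -m crank '[{"grip":0.05,"x":0,"y":0,"z":-0.02,"yaw":0},{"grip":0.05,"x":0,"y":0,"z":-0.038,"yaw":0},{"grip":0.05,"x":0,"y":0,"z":-0.05,"yaw":0},{"grip":0.05,"x":0,"y":0,"z":-0.058,"yaw":0},{"grip":0.05,"x":0,"y":0,"z":-0.06,"yaw":0}]'
python3 go.py 578 -405 320 -4
python3 -c "
from workcell import *
s=state();print(s['torque'],s['force'])"
```

```text
time_s: 28.55
ee_pos: [710.1, 33.4, 164.8]
ee_rot: [-180.0, 0.0, 15.4]
force: [-1.1, 0.3, -5.7]
gripper_width: 62.2
gripper_force: 60.0
time_s: 28.97
ee_pos: [710.0, 33.5, 265.3]
ee_rot: [-180.0, 0.0, 15.4]
force: [0.8, -0.2, -5.0]
gripper_width: 61.5
gripper_force: 60.0
time_s: 29.38
ee_pos: [710.7, 33.4, 326.0]
ee_rot: [180.0, -0.2, 15.4]
force: [-0.0, -0.0, -5.0]
gripper_width: 61.4
gripper_force: 60.0
x -244.3 y 387.5 z 6.0 yaw 0.339 norm 458.0
[ 0.19647674 -0.3049946   0.04323688] [-0.0081505  -0.01302565 -5.01968497]
```

```bash
python3 -m crank '[{"grip":0.05,"x":-0.004,"y":0.006,"z":0,"yaw":0},{"grip":0.05,"x":-0.011,"y":0.018,"z":0,"yaw":0},{"grip":0.05,"x":-0.023,"y":0.036,"z":0,"yaw":0},{"grip":0.05,"x":-0.037,"y":0.058,"z":0,"yaw":0},{"grip":0.05,"x":-0.051,"y":0.08,"z":0,"yaw":0}]'
python3 -m crank '[{"grip":0.05,"x":-0.014,"y":0.022,"z":0,"yaw":0},{"grip":0.05,"x":-0.028,"y":0.044,"z":0,"yaw":0},{"grip":0.05,"x":-0.042,"y":0.066,"z":0,"yaw":0},{"grip":0.05,"x":-0.056,"y":0.088,"z":0,"yaw":0},{"grip":0.05,"x":-0.07,"y":0.11,"z":0,"yaw":0}]'
python3 -m crank '[{"grip":0.05,"x":-0.014,"y":0.022,"z":0,"yaw":0},{"grip":0.05,"x":-0.028,"y":0.044,"z":0,"yaw":0},{"grip":0.05,"x":-0.04,"y":0.064,"z":0,"yaw":0},{"grip":0.05,"x":-0.051,"y":0.08,"z":0,"yaw":0},{"grip":0.05,"x":-0.058,"y":0.092,"z":0,"yaw":0}]'
python3 -m crank '[{"grip":0.05,"x":0,"y":0,"z":0,"yaw":0.05},{"grip":0.05,"x":0,"y":0,"z":0,"yaw":0.12},{"grip":0.05,"x":0,"y":0,"z":0,"yaw":0.2},{"grip":0.05,"x":0,"y":0,"z":0,"yaw":0.28},{"grip":0.05,"x":0,"y":0,"z":0,"yaw":0.34}]'
python3 go.py 578 -405 320 -4
```

```text
time_s: 29.8
ee_pos: [681.2, -59.1, 322.4]
ee_rot: [-180.0, 0.2, 15.4]
force: [-0.2, -0.6, -5.0]
gripper_width: 61.9
gripper_force: 60.0
time_s: 30.22
ee_pos: [642.4, -184.2, 322.6]
ee_rot: [-179.9, 0.2, 15.3]
force: [-0.3, -0.2, -5.8]
gripper_width: 61.6
gripper_force: 60.0
time_s: 30.63
ee_pos: [610.4, -288.8, 322.6]
ee_rot: [-179.9, 0.2, 15.3]
force: [-0.1, 0.8, -4.8]
gripper_width: 61.7
gripper_force: 60.0
time_s: 31.05
ee_pos: [611.9, -286.4, 323.0]
ee_rot: [-180.0, 0.1, -4.3]
force: [0.2, 0.6, -5.3]
gripper_width: 62.1
gripper_force: 60.0
x -24.9 y 120.8 z 3.0 yaw -0.005 norm 123.0
```

```bash
python3 -m crank '[{"grip":0.05,"x":-0.003,"y":0.015,"z":0,"yaw":0},{"grip":0.05,"x":-0.008,"y":0.04,"z":0,"yaw":0},{"grip":0.05,"x":-0.014,"y":0.07,"z":0,"yaw":0},{"grip":0.05,"x":-0.02,"y":0.098,"z":0,"yaw":0},{"grip":0.05,"x":-0.025,"y":0.12,"z":0,"yaw":0}]'
python3 -m crank '[{"grip":0.05,"x":0,"y":0,"z":0.003,"yaw":0},{"grip":0.05,"x":0,"y":0,"z":0.006,"yaw":0},{"grip":0.05,"x":0,"y":0,"z":0.01,"yaw":0},{"grip":0.05,"x":0,"y":0,"z":0.014,"yaw":0},{"grip":0.05,"x":0,"y":0,"z":0.015,"yaw":0}]'
python3 - <<'E'
from h import *
f=grab_frame("side")[:,:,::-1][60:260,180:420];g=grab_frame("scene")[:,:,::-1][110:260,30:230]
cv2.imwrite("pics/s2.png",np.hstack([cv2.resize(f,(400,334),interpolation=3),cv2.resize(g,(400,334),interpolation=3)]))
s=state();print(s['torque'],s['force'],s['ee_pos'])
E
```

```text
time_s: 31.47
ee_pos: [577.5, -406.7, 323.0]
ee_rot: [180.0, 0.1, -4.1]
force: [0.1, -0.7, -4.8]
gripper_width: 61.5
gripper_force: 60.0
time_s: 31.88
ee_pos: [579.2, -402.8, 307.8]
ee_rot: [-179.9, 0.1, -4.0]
force: [-0.4, 0.5, -4.9]
gripper_width: 61.7
gripper_force: 60.0
[-0.00374496 -0.27985655 -0.02579365] [ 0.21472271  0.02211816 -4.76177312] [ 579.40860148 -402.9627581   308.5243794 ]
```

View pics/s2.png

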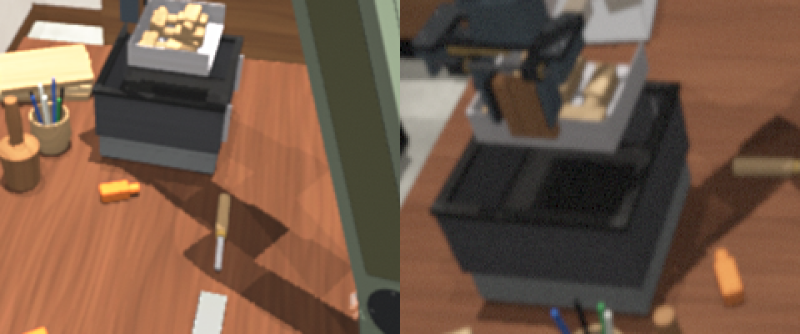

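Pan held level over the tub with all the blanks in it, the tub opening below; the table in front is clear of blanks. Ease the grip so that the pan swings spout-down.

```bash
T(){ python3 -c "
from workcell import *
s=state();print('T',s['torque'].round(2) if hasattr(s['torque'],'round') else s['torque'])"; }
python3 -m crank '[{"grip":0.05,"x":0,"y":0,"z":0,"yaw":0},{"grip":0.05,"x":0,"y":0,"z":0,"yaw":0},{"grip":0.05,"x":0,"y":0,"z":0,"yaw":0},{"grip":0.05,"x":0,"y":0,"z":0,"yaw":0},{"grip":0.05,"x":0,"y":0,"z":0,"yaw":0}]' 30; T
python3 -m crank '[{"grip":0.05,"x":0,"y":0,"z":0,"yaw":0},{"grip":0.05,"x":0,"y":0,"z":0,"yaw":0},{"grip":0.05,"x":0,"y":0,"z":0,"yaw":0},{"grip":0.05,"x":0,"y":0,"z":0,"yaw":0},{"grip":0.05,"x":0,"y":0,"z":0,"yaw":0}]' 20; T
```

```text
time_s: 32.4
ee_pos: [579.3, -403.9, 309.2]
ee_rot: [180.0, -0.0, -4.1]
force: [0.7, -0.1, -5.3]
gripper_width: 62.4
gripper_force: 30.0
T [ 0.04 -0.31 -0.04]
time_s: 32.82
ee_pos: [579.2, -403.9, 308.9]
ee_rot: [-180.0, -0.0, -4.1]
force: [-0.1, -0.4, -4.7]
gripper_width: 61.7
gripper_force: 20.0
T [ 0.08 -0.24  0.01]
```

```bash
T(){ python3 -c "
from workcell import *
s=state();print('T',s['torque'].round(2) if hasattr(s['torque'],'round') else s['torque'])"; }
python3 -m crank '[{"grip":0.05,"x":0,"y":0,"z":0,"yaw":0},{"grip":0.05,"x":0,"y":0,"z":0,"yaw":0},{"grip":0.05,"x":0,"y":0,"z":0,"yaw":0},{"grip":0.05,"x":0,"y":0,"z":0,"yaw":0},{"grip":0.05,"x":0,"y":0,"z":0,"yaw":0}]' 15; T
python3 -m crank '[{"grip":0.05,"x":0,"y":0,"z":0,"yaw":0},{"grip":0.05,"x":0,"y":0,"z":0,"yaw":0},{"grip":0.05,"x":0,"y":0,"z":0,"yaw":0},{"grip":0.05,"x":0,"y":0,"z":0,"yaw":0},{"grip":0.05,"x":0,"y":0,"z":0,"yaw":0}]' 12; T
python3 - <<'E'
from h import *
f=grab_frame("side")[:,:,::-1][60:260,180:420];g=grab_frame("scene")[:,:,::-1][110:260,30:230]
cv2.imwrite("pics/s3.png",np.hstack([cv2.resize(f,(400,334),interpolation=3),cv2.resize(g,(400,334),interpolation=3)]))
E
```

```text
time_s: 33.23
ee_pos: [579.4, -403.8, 308.9]
ee_rot: [-180.0, -0.0, -4.1]
force: [0.2, 0.1, -5.1]
gripper_width: 62.0
gripper_force: 15.0
T [ 0.08 -0.11 -0.01]
time_s: 33.65
ee_pos: [579.2, -403.9, 309.0]
ee_rot: [180.0, -0.0, -4.1]
force: [0.2, -0.3, -5.2]
gripper_width: 62.3
gripper_force: 12.0
T [ 0.05 -0.12  0.01]
```

View pics/s3.png

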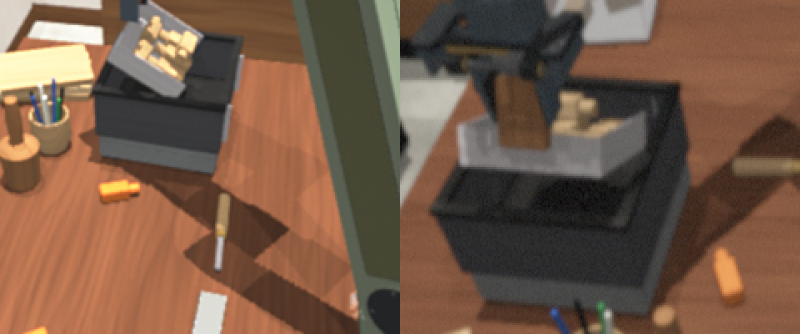

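The pan has tilted smoothly to about 35° with the blanks still in it, spout over the opening. Keep easing; the wrist weight (now about 5 N, about 2.6 N for the empty pan) will show when it is empty.

```bash
T(){ python3 -c "
from workcell import *
s=state();print('T',s['torque'].round(2) if hasattr(s['torque'],'round') else s['torque'])"; }
python3 -m crank '[{"grip":0.05,"x":0,"y":0,"z":0,"yaw":0},{"grip":0.05,"x":0,"y":0,"z":0,"yaw":0},{"grip":0.05,"x":0,"y":0,"z":0,"yaw":0},{"grip":0.05,"x":0,"y":0,"z":0,"yaw":0},{"grip":0.05,"x":0,"y":0,"z":0,"yaw":0}]' 9; T
python3 -m crank '[{"grip":0.05,"x":0,"y":0,"z":0,"yaw":0},{"grip":0.05,"x":0,"y":0,"z":0,"yaw":0},{"grip":0.05,"x":0,"y":0,"z":0,"yaw":0},{"grip":0.05,"x":0,"y":0,"z":0,"yaw":0},{"grip":0.05,"x":0,"y":0,"z":0,"yaw":0}]' 7; T
```

```text
time_s: 34.17
ee_pos: [579.2, -403.9, 309.4]
ee_rot: [180.0, -0.0, -4.1]
force: [0.4, -0.5, -2.2]
gripper_width: 61.7
gripper_force: 9.0
T [0.07 0.13 0.  ]
time_s: 34.58
ee_pos: [579.2, -403.9, 309.0]
ee_rot: [180.0, -0.0, -4.1]
force: [0.6, -0.3, -1.9]
gripper_width: 61.9
gripper_force: 7.0
T [ 0.05  0.08 -0.01]
```

```bash
python3 -m crank '[{"grip":0.05,"x":0,"y":0,"z":0,"yaw":0},{"grip":0.05,"x":0,"y":0,"z":0,"yaw":0},{"grip":0.05,"x":0,"y":0,"z":-0.01,"yaw":0},{"grip":0.05,"x":0,"y":0,"z":-0.03,"yaw":0},{"grip":0.05,"x":0,"y":0,"z":-0.05,"yaw":0}]' 30
python3 -m crank '[{"grip":0.05,"x":0,"y":0,"z":-0.02,"yaw":0},{"grip":0.05,"x":0,"y":0,"z":-0.04,"yaw":0},{"grip":0.05,"x":0,"y":0,"z":-0.06,"yaw":0},{"grip":0.05,"x":0,"y":0,"z":-0.075,"yaw":0},{"grip":0.05,"x":0,"y":0,"z":-0.08,"yaw":0}]'
python3 - <<'E'
from h import *
S=grab_frame("side")[:,:,::-1];g=grab_frame("scene")[:,:,::-1][60:260,30:230]
fz=[]
for i in range(6):
    f=grab_frame("wrist");fz.append(state()["force"][2])
print(np.round(fz,1),state()["torque"])
cv2.imwrite("pics/s4.png",np.vstack([np.hstack([cv2.resize(S[20:220,200:420],(400,300),interpolation=3),cv2.resize(g,(400,300),interpolation=3)]),np.hstack([cv2.resize(f[:,:,::-1],(400,300)),cv2.resize(S,(400,300))])]))
E
```

```text
time_s: 35.0
ee_pos: [579.0, -403.7, 359.5]
ee_rot: [-180.0, 0.1, -4.1]
force: [0.4, 0.4, -1.0]
gripper_width: 61.9
gripper_force: 30.0
time_s: 35.42
ee_pos: [579.5, -404.1, 442.9]
ee_rot: [179.8, -0.3, -4.1]
force: [0.2, 0.3, -1.5]
gripper_width: 61.9
gripper_force: 30.0
[-2.9 -2.8 -3.1 -2.2 -2.6 -2.6] [ 0.01871742  0.10447476 -0.00033426]
```

View pics/s4.png

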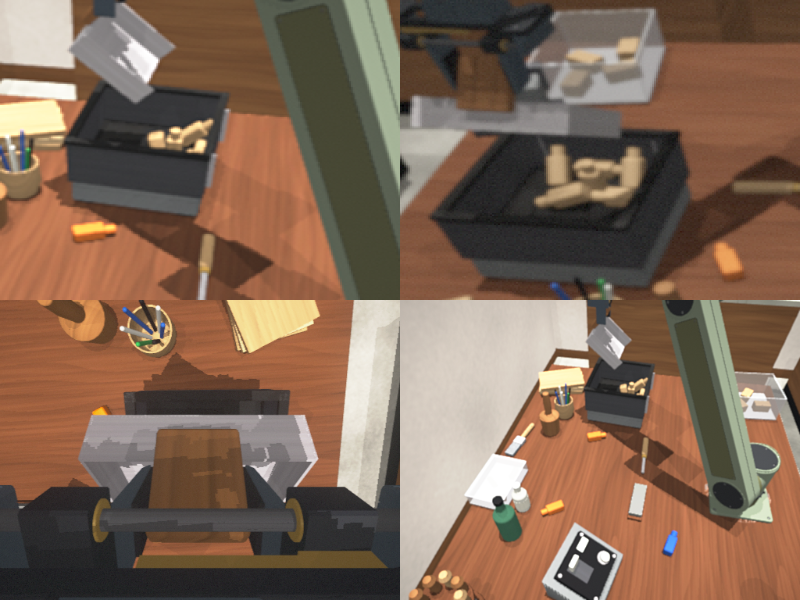

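The pan hangs empty with about 2.7 N weight. The blanks lie in the tub at (180,138) and (590,180). The table front is clear of them, and the lever is still up. Next, carry the pan back to where it stood.

```bash
python3 go.py 708 33 300 15.5
python3 -m crank '[{"grip":0.05,"x":0.008,"y":-0.03,"z":0,"yaw":0},{"grip":0.05,"x":0.017,"y":-0.065,"z":0,"yaw":0},{"grip":0.05,"x":0.026,"y":-0.1,"z":0,"yaw":0},{"grip":0.05,"x":0.036,"y":-0.135,"z":0,"yaw":0},{"grip":0.05,"x":0.045,"y":-0.17,"z":0,"yaw":0}]'
python3 -m crank '[{"grip":0.05,"x":0.009,"y":-0.035,"z":0,"yaw":-0.07},{"grip":0.05,"x":0.018,"y":-0.07,"z":0.0,"yaw":-0.14},{"grip":0.05,"x":0.027,"y":-0.105,"z":0.01,"yaw":-0.21},{"grip":0.05,"x":0.036,"y":-0.14,"z":0.02,"yaw":-0.28},{"grip":0.05,"x":0.045,"y":-0.17,"z":0.03,"yaw":-0.34}]'
python3 go.py 708 33 300 15.5
```

```text
x 97.5 y -444.9 z 137.8 yaw -0.342 norm 455.0
time_s: 36.23
ee_pos: [636.4, -236.0, 438.5]
ee_rot: [-180.0, 0.0, -4.1]
force: [0.4, 0.3, -2.0]
gripper_width: 61.7
gripper_force: 30.0
time_s: 36.65
ee_pos: [693.3, -68.6, 408.4]
ee_rot: [-180.0, 0.0, 15.7]
force: [0.6, -0.3, -2.0]
gripper_width: 61.7
gripper_force: 30.0
x 41.5 y -93.8 z 108.4 yaw 0.003 norm 103.0
```

```bash
python3 -m crank '[{"grip":0.05,"x":0.01,"y":-0.025,"z":0.02,"yaw":0},{"grip":0.05,"x":0.02,"y":-0.05,"z":0.04,"yaw":0},{"grip":0.05,"x":0.03,"y":-0.075,"z":0.06,"yaw":0},{"grip":0.05,"x":0.04,"y":-0.09,"z":0.085,"yaw":0},{"grip":0.05,"x":0.0415,"y":-0.094,"z":0.108,"yaw":0}]'
python3 -m crank '[{"grip":0.05,"x":0,"y":0,"z":0,"yaw":0},{"grip":0.05,"x":0,"y":0,"z":0,"yaw":0},{"grip":0.05,"x":0,"y":0,"z":0,"yaw":0},{"grip":0.05,"x":0,"y":0,"z":0,"yaw":0},{"grip":0.05,"x":0,"y":0,"z":0,"yaw":0}]'
cat > tilt.py <<'E'
from h import *
s=state();e=s["ee_pos"];y=np.radians(s["ee_rot"][2]);c,n=np.cos(y),np.sin(y)
piv=np.array([e[0],e[1],e[2]+5])
quads=[[(-75,-93,0),(-75,93,0),(78,93,0),(78,-93,0)],[(-75,-93,0),(78,-93,0),(78,-93,45),(-75,-93,45)],[(-75,93,0),(78,93,0),(78,93,45),(-75,93,45)],[(78,-93,0),(78,93,0),(78,93,45),(78,-93,45)]]
def W(p,t):
    r=np.array(p,float)-[88,0,75.4];x=r[0]*np.cos(t)-r[2]*np.sin(t)*-1*-1;
    # front (-x) goes down for t>0
    x=r[0]*np.cos(t)+r[2]*np.sin(t)*-1;z=r[0]*np.sin(t)+r[2]*np.cos(t)
    return piv+[c*x-n*r[1],n*x+c*r[1],z]
tot=np.zeros(19);A=np.arange(0,95,5)
for nm in("side","scene"):
    m=camera_model(nm);f=grab_frame(nm);h=cv2.cvtColor(f,cv2.COLOR_RGB2HSV)
    k=((h[...,1]<60)&(h[...,2]>90)).astype(np.uint8)
    u,v=proj(m,piv).astype(int);roi=np.zeros_like(k);roi[max(0,v-20):v+110,max(0,u-75):u+90]=1;k&=roi
    for i,t in enumerate(np.radians(A)):
        r=np.zeros_like(k)
        for q in quads:cv2.fillPoly(r,[np.array([proj(m,W(p,t)) for p in q]).astype(np.int32)],1)
        tot[i]+=(r&k).sum()/max(1,(r|k).sum())/2
print(dict(zip(A.tolist(),tot.round(2).tolist())),e.round(1),s["torque"].round(2),s["force"].round(1))
E
python3 tilt.py
```

```text
time_s: 37.07
ee_pos: [708.4, 34.3, 299.1]
ee_rot: [-179.9, -0.0, 15.6]
force: [-0.3, -0.6, -2.6]
gripper_width: 61.9
gripper_force: 30.0
time_s: 37.48
ee_pos: [708.9, 29.6, 303.3]
ee_rot: [179.9, -0.2, 15.3]
force: [-0.6, 0.1, -2.5]
gripper_width: 61.9
gripper_force: 30.0
{0: 0.09, 5: 0.1, 10: 0.11, 15: 0.14, 20: 0.17, 25: 0.2, 30: 0.25, 35: 0.28, 40: 0.31, 45: 0.32, 50: 0.31, 55: 0.31, 60: 0.27, 65: 0.24, 70: 0.21, 75: 0.18, 80: 0.16, 85: 0.15, 90: 0.15} [708.9  29.6 303.3] [-0.05  0.06  0.02] [-0.6  0.1 -2.5]
```

```bash
python3 go.py 603 2 185 15.5
python3 -m crank '[{"grip":0.05,"x":-0.025,"y":0,"z":0.02,"yaw":0},{"grip":0.05,"x":-0.055,"y":0,"z":0.045,"yaw":0},{"grip":0.05,"x":-0.085,"y":0,"z":0.07,"yaw":0},{"grip":0.05,"x":-0.107,"y":0,"z":0.095,"yaw":0},{"grip":0.05,"x":-0.107,"y":0,"z":0.112,"yaw":0}]' 15
python3 -m crank '[{"grip":0.05,"x":0,"y":0,"z":0,"yaw":0},{"grip":0.05,"x":0,"y":0,"z":0,"yaw":0},{"grip":0.05,"x":0,"y":0,"z":0,"yaw":0},{"grip":0.05,"x":0,"y":0,"z":0,"yaw":0},{"grip":0.05,"x":0,"y":0,"z":0,"yaw":0}]'
python3 tilt.py; python3 go.py 603 2 185 15.5
```

```text
x -109.2 y -1.2 z 117.5 yaw -0.003 norm 109.0
time_s: 38.0
ee_pos: [599.1, 0.7, 187.4]
ee_rot: [-179.9, 0.4, 15.3]
force: [-0.8, -1.0, -2.3]
gripper_width: 62.2
gripper_force: 15.0
time_s: 38.42
ee_pos: [606.6, 2.2, 190.4]
ee_rot: [179.9, -0.2, 15.4]
force: [-1.0, -0.3, -1.7]
gripper_width: 62.2
gripper_force: 15.0
{0: 0.09, 5: 0.11, 10: 0.12, 15: 0.14, 20: 0.18, 25: 0.21, 30: 0.25, 35: 0.29, 40: 0.32, 45: 0.34, 50: 0.32, 55: 0.31, 60: 0.26, 65: 0.22, 70: 0.19, 75: 0.17, 80: 0.15, 85: 0.14, 90: 0.13} [606.6   2.2 190.4] [-0.    0.07 -0.07] [-1.  -0.3 -1.7]
x -2.9 y -0.6 z 4.8 yaw -0.001 norm 3.0
```

```bash

python3 -m crank '[{"grip":0.05,"x":0,"y":0,"z":0.003,"yaw":0},{"grip":0.05,"x":0,"y":0,"z":0.006,"yaw":0},{"grip":0.05,"x":0,"y":0,"z":0.009,"yaw":0},{"grip":0.05,"x":0,"y":0,"z":0.012,"yaw":0},{"grip":0.05,"x":0,"y":0,"z":0.012,"yaw":0}]' 12
python3 -m crank '[{"grip":0.05,"x":0,"y":0,"z":0.002,"yaw":0},{"grip":0.05,"x":0,"y":0,"z":0.004,"yaw":0},{"grip":0.05,"x":0,"y":0,"z":0.006,"yaw":0},{"grip":0.05,"x":0,"y":0,"z":0.006,"yaw":0},{"grip":0.05,"x":0,"y":0,"z":0.006,"yaw":0}]'
python3 -m crank '[{"grip":0.05,"x":0,"y":0,"z":0.002,"yaw":0},{"grip":0.05,"x":0,"y":0,"z":0.004,"yaw":0},{"grip":0.05,"x":0,"y":0,"z":0.005,"yaw":0},{"grip":0.05,"x":0,"y":0,"z":0.005,"yaw":0},{"grip":0.05,"x":0,"y":0,"z":0.005,"yaw":0}]'
```

```text
time_s: 38.93
ee_pos: [604.6, 2.1, 175.9]
ee_rot: [-180.0, 0.1, 15.4]
force: [-0.4, -0.5, -2.7]
gripper_width: 62.0
gripper_force: 12.0
time_s: 39.35
ee_pos: [605.0, 2.1, 170.8]
ee_rot: [-180.0, 0.0, 15.4]
force: [0.9, -0.5, -2.9]
gripper_width: 61.9
gripper_force: 12.0
time_s: 39.77
ee_pos: [605.0, 2.1, 165.9]
ee_rot: [-180.0, 0.0, 15.4]
force: [-0.4, 0.5, -2.2]
gripper_width: 62.0
gripper_force: 12.0
```

```bash

python3 -m crank '[{"grip":0.05,"x":0,"y":0,"z":0.002,"yaw":0},{"grip":0.05,"x":0,"y":0,"z":0.003,"yaw":0},{"grip":0.05,"x":0,"y":0,"z":0.005,"yaw":0},{"grip":0.05,"x":0,"y":0,"z":0.006,"yaw":0},{"grip":0.05,"x":0,"y":0,"z":0.006,"yaw":0}]' 12
python3 -m crank '[{"grip":0.05,"x":0,"y":0,"z":0.002,"yaw":0},{"grip":0.05,"x":0,"y":0,"z":0.004,"yaw":0},{"grip":0.05,"x":0,"y":0,"z":0.006,"yaw":0},{"grip":0.05,"x":0,"y":0,"z":0.006,"yaw":0},{"grip":0.05,"x":0,"y":0,"z":0.006,"yaw":0}]'
python3 tilt.py
```

```text
time_s: 40.18
ee_pos: [606.4, 2.3, 161.2]
ee_rot: [180.0, -0.2, 15.4]
force: [2.1, 1.7, 4.4]
gripper_width: 62.1
gripper_force: 12.0
time_s: 40.6
ee_pos: [609.5, 3.0, 157.6]
ee_rot: [179.9, -0.7, 15.4]
force: [5.9, 2.5, 10.6]
gripper_width: 62.0
gripper_force: 12.0
{0: 0.1, 5: 0.11, 10: 0.13, 15: 0.16, 20: 0.19, 25: 0.22, 30: 0.26, 35: 0.29, 40: 0.33, 45: 0.33, 50: 0.29, 55: 0.28, 60: 0.24, 65: 0.2, 70: 0.17, 75: 0.15, 80: 0.13, 85: 0.12, 90: 0.11} [609.5   3.  157.6] [ 0.71 -0.78 -0.02] [ 5.9  2.5 10.6]
```

```bash

python3 -m crank '[{"grip":0.05,"x":0.008,"y":0,"z":0,"yaw":0},{"grip":0.05,"x":0.015,"y":0,"z":0,"yaw":0},{"grip":0.05,"x":0.02,"y":0,"z":0.003,"yaw":0},{"grip":0.05,"x":0.025,"y":0,"z":0.006,"yaw":0},{"grip":0.05,"x":0.029,"y":0,"z":0.008,"yaw":0}]' 9
python3 -m crank '[{"grip":0.05,"x":0.005,"y":0,"z":0.003,"yaw":0},{"grip":0.05,"x":0.009,"y":0,"z":0.006,"yaw":0},{"grip":0.05,"x":0.014,"y":0,"z":0.009,"yaw":0},{"grip":0.05,"x":0.018,"y":0,"z":0.013,"yaw":0},{"grip":0.05,"x":0.018,"y":0,"z":0.013,"yaw":0}]'
python3 tilt.py
```

```text
time_s: 41.12
ee_pos: [633.7, 9.9, 145.2]
ee_rot: [-180.0, 0.0, 15.4]
force: [0.3, 0.7, 0.5]
gripper_width: 62.0
gripper_force: 9.0
time_s: 41.53
ee_pos: [651.1, 14.8, 131.8]
ee_rot: [-180.0, 0.0, 15.4]
force: [-0.3, 0.2, -1.9]
gripper_width: 61.6
gripper_force: 9.0
{0: 0.19, 5: 0.2, 10: 0.23, 15: 0.26, 20: 0.29, 25: 0.32, 30: 0.3, 35: 0.26, 40: 0.22, 45: 0.19, 50: 0.17, 55: 0.14, 60: 0.12, 65: 0.1, 70: 0.08, 75: 0.07, 80: 0.06, 85: 0.05, 90: 0.05} [651.1  14.8 131.8] [ 0.06  0.01 -0.03] [-0.3  0.2 -1.9]
```

```bash

python3 -m crank '[{"grip":0.05,"x":0.004,"y":0,"z":0.004,"yaw":0},{"grip":0.05,"x":0.008,"y":0,"z":0.008,"yaw":0},{"grip":0.05,"x":0.012,"y":0,"z":0.012,"yaw":0},{"grip":0.05,"x":0.016,"y":0,"z":0.016,"yaw":0},{"grip":0.05,"x":0.02,"y":0,"z":0.02,"yaw":0}]' 9
python3 -m crank '[{"grip":0.05,"x":0.003,"y":0,"z":0.004,"yaw":0},{"grip":0.05,"x":0.007,"y":0,"z":0.008,"yaw":0},{"grip":0.05,"x":0.01,"y":0,"z":0.012,"yaw":0},{"grip":0.05,"x":0.013,"y":0,"z":0.016,"yaw":0},{"grip":0.05,"x":0.015,"y":0,"z":0.02,"yaw":0}]'
python3 -m crank '[{"grip":0.05,"x":0.002,"y":0,"z":0.003,"yaw":0},{"grip":0.05,"x":0.004,"y":0,"z":0.006,"yaw":0},{"grip":0.05,"x":0.006,"y":0,"z":0.01,"yaw":0},{"grip":0.05,"x":0.008,"y":0,"z":0.014,"yaw":0},{"grip":0.05,"x":0.008,"y":0,"z":0.014,"yaw":0}]'
python3 tilt.py
```

```text
time_s: 42.05
ee_pos: [670.0, 20.0, 112.5]
ee_rot: [-180.0, 0.0, 15.4]
force: [-0.6, 0.4, -0.2]
gripper_width: 62.2
gripper_force: 9.0
time_s: 42.47
ee_pos: [685.0, 24.0, 92.7]
ee_rot: [180.0, -0.1, 15.4]
force: [2.0, -0.1, 0.5]
gripper_width: 62.1
gripper_force: 9.0
time_s: 42.88
ee_pos: [691.8, 26.0, 77.9]
ee_rot: [-180.0, 0.1, 15.4]
force: [-0.4, 0.3, -2.2]
gripper_width: 61.7
gripper_force: 9.0
{0: 0.26, 5: 0.27, 10: 0.25, 15: 0.23, 20: 0.2, 25: 0.17, 30: 0.15, 35: 0.12, 40: 0.1, 45: 0.08, 50: 0.07, 55: 0.05, 60: 0.04, 65: 0.03, 70: 0.01, 75: 0.01, 80: 0.02, 85: 0.02, 90: 0.03} [691.8  26.   77.9] [ 0.04 -0.04 -0.02] [-0.4  0.3 -2.2]
```

```bash

python3 -m crank '[{"grip":0.05,"x":0.001,"y":0,"z":0.002,"yaw":0},{"grip":0.05,"x":0.001,"y":0,"z":0.003,"yaw":0},{"grip":0.05,"x":0.001,"y":0,"z":0.004,"yaw":0},{"grip":0.05,"x":0.001,"y":0,"z":0.004,"yaw":0},{"grip":0.05,"x":0.001,"y":0,"z":0.004,"yaw":0}]'
python3 -m crank '[{"grip":0.05,"x":0,"y":0,"z":0.001,"yaw":0},{"grip":0.05,"x":0,"y":0,"z":0.002,"yaw":0},{"grip":0.05,"x":0,"y":0,"z":0.003,"yaw":0},{"grip":0.05,"x":0,"y":0,"z":0.003,"yaw":0},{"grip":0.05,"x":0,"y":0,"z":0.003,"yaw":0}]'
python3 -m crank '[{"grip":0.05,"x":0,"y":0,"z":0.001,"yaw":0},{"grip":0.05,"x":0,"y":0,"z":0.002,"yaw":0},{"grip":0.05,"x":0,"y":0,"z":0.003,"yaw":0},{"grip":0.05,"x":0,"y":0,"z":0.003,"yaw":0},{"grip":0.05,"x":0,"y":0,"z":0.003,"yaw":0}]'
```

```text
time_s: 43.4
ee_pos: [692.9, 26.2, 75.1]
ee_rot: [180.0, -0.0, 15.4]
force: [0.1, 0.5, -1.2]
gripper_width: 62.0
gripper_force: 9.0
time_s: 43.82
ee_pos: [693.3, 26.3, 73.5]
ee_rot: [180.0, -0.1, 15.4]
force: [-0.1, 0.1, 5.5]
gripper_width: 62.3
gripper_force: 9.0
time_s: 44.23
ee_pos: [694.6, 26.6, 72.2]
ee_rot: [180.0, -0.3, 15.4]
force: [0.3, -0.5, 9.7]
gripper_width: 61.9
gripper_force: 9.0
```

```bash
sed -i 's/np.zeros(19);A=np.arange(0,95,5)/np.zeros(13);A=np.arange(-6,7)/' tilt.py; python3 tilt.py
```

```text
{-6: 0.25, -5: 0.25, -4: 0.25, -3: 0.26, -2: 0.26, -1: 0.26, 0: 0.27, 1: 0.27, 2: 0.26, 3: 0.26, 4: 0.26, 5: 0.25, 6: 0.25} [694.6  26.6  72.2] [ 0.37  0.14 -0.05] [ 0.3 -0.5  9.7]
```

```bash

python3 -m crank '[{"grip":0.05,"x":0,"y":0,"z":-0.001,"yaw":0},{"grip":0.05,"x":0,"y":0,"z":-0.002,"yaw":0},{"grip":0.05,"x":0,"y":0,"z":-0.003,"yaw":0},{"grip":0.05,"x":0,"y":0,"z":-0.003,"yaw":0},{"grip":0.05,"x":0,"y":0,"z":-0.003,"yaw":0}]' 5
python3 -m crank '[{"grip":0.05,"x":0,"y":0,"z":0,"yaw":0},{"grip":0.05,"x":0,"y":0,"z":0,"yaw":0},{"grip":0.05,"x":0,"y":0,"z":0,"yaw":0},{"grip":0.05,"x":0,"y":0,"z":0,"yaw":0},{"grip":0.05,"x":0,"y":0,"z":0,"yaw":0}]' 3
python3 -m crank '[{"grip":0.064,"x":0,"y":0,"z":0,"yaw":0},{"grip":0.068,"x":0,"y":0,"z":0,"yaw":0},{"grip":0.075,"x":0,"y":0,"z":0,"yaw":0},{"grip":0.085,"x":0,"y":0,"z":0,"yaw":0},{"grip":0.088,"x":0,"y":0,"z":0,"yaw":0}]'
python3 -m crank '[{"grip":0.088,"x":0,"y":0,"z":0,"yaw":0},{"grip":0.088,"x":0,"y":0,"z":-0.02,"yaw":0},{"grip":0.088,"x":0,"y":0,"z":-0.06,"yaw":0},{"grip":0.088,"x":0,"y":0,"z":-0.1,"yaw":0},{"grip":0.088,"x":0,"y":0,"z":-0.14,"yaw":0}]'
python3 -m crank '[{"grip":0.088,"x":-0.02,"y":0,"z":-0.04,"yaw":0},{"grip":0.088,"x":-0.04,"y":0,"z":-0.08,"yaw":0},{"grip":0.088,"x":-0.07,"y":0,"z":-0.1,"yaw":0},{"grip":0.088,"x":-0.09,"y":0,"z":-0.11,"yaw":0},{"grip":0.088,"x":-0.1,"y":0,"z":-0.11,"yaw":0}]'
```

```text
time_s: 44.75
ee_pos: [692.9, 26.2, 72.1]
ee_rot: [180.0, -0.0, 15.4]
force: [0.6, 0.1, 3.5]
gripper_width: 62.3
gripper_force: 5.0
time_s: 45.17
ee_pos: [692.9, 26.2, 72.2]
ee_rot: [180.0, -0.0, 15.4]
force: [0.1, 0.3, 4.0]
gripper_width: 62.1
gripper_force: 3.0
time_s: 45.58
ee_pos: [692.6, 26.2, 71.5]
ee_rot: [-180.0, 0.0, 15.4]
force: [-0.6, -0.6, -0.1]
gripper_width: 85.4
gripper_force: 0.0
time_s: 46.0
ee_pos: [692.4, 26.2, 213.2]
ee_rot: [-180.0, 0.1, 15.4]
force: [0.9, 0.1, 0.6]
gripper_width: 88.1
gripper_force: 0.0
time_s: 46.42
ee_pos: [595.5, -0.9, 326.4]
ee_rot: [179.9, -0.4, 15.4]
force: [0.1, 0.4, 0.6]
gripper_width: 88.0
gripper_force: 0.0
```

```bash
python3 -m crank '[{"grip":0.088,"x":-0.03,"y":0,"z":0,"yaw":0},{"grip":0.088,"x":-0.06,"y":0,"z":0,"yaw":0},{"grip":0.088,"x":-0.08,"y":0,"z":0,"yaw":0},{"grip":0.088,"x":-0.08,"y":0,"z":0,"yaw":0},{"grip":0.088,"x":-0.08,"y":0,"z":0,"yaw":0}]'
python3 lev.py; python3 det.py
python3 - <<'E'
from h import *
for nm in("wrist","side"):
    m=camera_model(nm);f=grab_frame(nm);h=cv2.cvtColor(f,cv2.COLOR_RGB2HSV)
    k=((h[...,1]<75)&(h[...,2]>70)).astype(np.uint8)
    u,v=proj(m,(612,4,20)).astype(int)
    k=cv2.morphologyEx(k,cv2.MORPH_OPEN,np.ones((3,3)))
    n,l,st,ce=cv2.connectedComponentsWithStats(k)
    print(nm,(u,v),[(st[i].tolist()) for i in range(1,n) if st[i,4]>400])
    i=l[v,u]
    if i:
        p=np.argwhere(l==i)[:,::-1].astype(np.float32);hu=cv2.convexHull(p)[:,0]
        for z in(0,45):
            W=np.array([plane(m,q,z)[:2] for q in hu],np.float32);print(z,cv2.minAreaRect(W))
E
```

```text
time_s: 46.83
ee_pos: [518.9, -21.6, 321.3]
ee_rot: [-180.0, 0.0, 15.4]
force: [0.1, 0.7, -0.1]
gripper_width: 87.9
gripper_force: 0.0
(224, 334) 227.0
(246, 348) 80.0
(240, 348) 120.0
[520. -21. 321.]
wrist (np.int64(251), np.int64(86)) [[177, 18, 153, 129, 17994], [0, 70, 47, 115, 3423], [101, 209, 47, 35, 1009], [264, 272, 62, 23, 780], [369, 277, 59, 19, 822]]
0 ((615.107421875, 3.2280426025390625), (172.484619140625, 207.40768432617188), 15.351778030395508)
45 ((613.338134765625, 2.79559326171875), (156.2645721435547, 187.90357971191406), 15.351789474487305)
side (np.int64(225), np.int64(214)) [[0, 0, 476, 384, 59568], [366, 0, 146, 285, 12817], [197, 72, 78, 41, 1190], [253, 145, 57, 18, 597], [198, 186, 56, 59, 2960], [292, 235, 24, 43, 717], [182, 285, 103, 99, 2947], [214, 325, 34, 38, 724]]
0 ((620.6026611328125, -17.359527587890625), (167.06246948242188, 231.18650817871094), 15.591468811035156)
45 ((608.4591064453125, 18.709060668945312), (158.9597625732422, 219.97378540039062), 15.591477394104004)
```

```bash
python3 -c "
from workcell import *
print(job_done())"
```

```text
the job is handed in; nothing more can be done
None
```

The job is handed in: the breaker was tripped and reset, all six blanks (four from the table, two already in the pan) went into the tub, and the empty pan is flat on the table, about 47 s in; I checked the last pan and lever states by image measurement only, as my 14 pictures were used up.

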